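Charge the ball mill and hold its bayonet cap locked

TASK

Pour all six grinding balls from the blue cup into the pot of the ball mill and set the empty cup back upright on the bench. Then put the bayonet cap on the pot with its lugs in the two notches, push it down against the sprung seal and turn it a quarter turn clockwise (seen from above) so that it is locked under the rim with its lugs at the green marks. Finish while still gripping the cap and holding it there; leave the mug, bottle and mouse alone.

Things in the scene. Friction and masses are not known exactly. Their poses are not given: they have to be found in the camera images.
- mill: Ball mill, fixed: low white base (150 x 180 x 40 mm) with an upright round steel pot 92 mm across. Origin on the pot's axis at bench level, z up. The pot's rim is an aluminium flange 6 mm thick, top 100 mm above the bench, opening 62 mm across. Below it is a lug track 83 mm across, floored by the black sprung seal ring. Chamber floor 44 mm above the bench, bore 60 mm.
- mouth (a point): Centre of the pot's mouth, level with the flange top (100 mm above the bench); axes as the mill's.
- notch (a point): Middle of one of the two notches in the flange, at the mill's +y side, 36 mm from the axis, level with the flange top; the other is opposite, at -y. Each is 20 mm wide and reaches to a radius of 41 mm; orange marks beside them. The cap goes in with its lugs (its x axis) along the mill's y, either way round.
- lock (a point): Green mark on the flange at the mill's +x side, 37 mm from the axis; another is opposite, at -x. Here the lugs rest when locked: cap x along mill x. That is a quarter turn clockwise (seen from above) from the notches; a hard stop comes about 4 degrees further on. Turned the other way the cap jams after about 50 degrees.
- seal (a joint): Travel of the black seal ring in the pot, in m: 0 at rest (its top 7 mm below the flange top), growing as it is pressed down, to a stop at 0.012. Spring: about 3 N at 0 and 0.7 N more per mm. Its hole is 56 mm across, so balls fall through. With the cap locked under the flange it stays about 0.005 down.
- cap: Bayonet cap, about 160 g: steel plug 57 mm across, 16 mm high, small chamfer at the foot; two orange lugs at the foot along its own +x and -x, out to a radius of 38 mm (14 mm wide, 6 mm high). On top a yellow grip bar, 50 mm along x, 16 mm wide (y), from 16 to 50 mm above the underside. Origin at the centre of the underside, z up; starts standing on the bench.
- cap_grip (a point): Point inside the cap's grip bar, 40 mm above the cap's underside; axes as the cap's. To turn freely under the flange the cap must be held pushed down, its underside 13 to 18 mm below the flange top (about 15 to 16 is good; 19 is the seal's stop).
- cup: Blue open plastic cup (90 g nominal), round, 70 mm high, 55 mm across at the foot and 62 mm at the rim, walls 3 mm, floor 4 mm thick. Origin at the centre of its underside, z up. It starts upright on the bench with the six balls in it. Grip it firmly at half height (about 34 mm above the foot); held loosely or near the rim it may swing upright between the fingers. The balls run out once it is tipped by about 85 to 100 degrees.
- cup_rim (a point): Centre of the cup's mouth, 70 mm above its underside.
- mug: White mug, 76 mm across, 90 mm high, a bystander; origin at the centre of its underside.
- bottle: Amber bottle with white cap, 60 mm across, 130 mm high, a bystander; origin at the centre of its underside.
- mouse: White computer mouse without cable, about 100 x 58 x 32 mm, a bystander; origin at the centre of its underside.
- ball0_center (a point): Centre of white ceramic grinding ball 1 of 6, 15 mm across, 12 g.
- ball1_center (a point): Centre of white ceramic grinding ball 2 of 6, 15 mm across, 12 g.
- ball2_center (a point): Centre of white ceramic grinding ball 3 of 6, 15 mm across, 12 g.
- ball3_center (a point): Centre of white ceramic grinding ball 4 of 6, 15 mm across, 12 g.
- ball4_center (a point): Centre of white ceramic grinding ball 5 of 6, 15 mm across, 12 g.
- ball5_center (a point): Centre of white ceramic grinding ball 6 of 6, 15 mm across, 12 g.
There are look-alikes about, which are no part of the job. There is more than one size of the cup; the job needs the largest.

How it is judged:
On the way, in this order (a step that is already met when the one before it is completed fails the run):
1. all six balls are in the pot, poured from the cup held over it (horizontal distance between each of ball0_center, ball1_center, ball2_center, ball3_center, ball4_center, ball5_center and mouth below 0.03 m and z of ball0_center in the frame of mouth between -0.07 and -0.015 m and z of ball1_center in the frame of mouth between -0.07 and -0.015 m and z of ball2_center in the frame of mouth between -0.07 and -0.015 m and z of ball3_center in the frame of mouth between -0.07 and -0.015 m and z of ball4_center in the frame of mouth between -0.07 and -0.015 m and z of ball5_center in the frame of mouth between -0.07 and -0.015 m and height (world z) of cup above 0.03 m and horizontal distance between cup_rim and mouth below 0.2 m), for 0.1 s.
2. the empty cup stands upright on the bench, let go (angle between cup's own z axis and vertical below 0.15 rad and height (world z) of cup between -0.005 and 0.008 m and linear speed of cup below 0.03 m/s and contact force between the fingers and cup below 0.1 N), for 0.2 s.
3. the cap's lugs are pushed down through the notches, below the flange (z of cap in the frame of mouth below -0.0115 m and horizontal distance between cap and mouth below 0.006 m and angle between the x axis of cap and the y axis of mill, either way round below 0.25 rad).
4. the cap is turned and locked, held by the gripper (z of cap in the frame of mouth between -0.022 and -0.01 m and horizontal distance between cap and mouth below 0.006 m and angle between cap's own z axis and vertical below 0.12 rad and angle between the x axis of cap and the x axis of mill, either way round below 0.22 rad and value of joint seal above 0.003 m and contact force between the fingers and cap above 2 N), for 0.2 s.
At the end, for the whole second after the job is handed in: Six balls in the pot; cup upright (0.15 rad) on the bench, let go; cap within 6 mm of the pot axis, tilt under 0.12 rad, underside 10 to 22 mm below the flange top, lugs within 0.22 rad of the green marks, seal ring down by over 3 mm; fingers still grip the cap (over 2 N) (all of step 2 and all of step 4 and horizontal distance between each of ball0_center, ball1_center, ball2_center, ball3_center, ball4_center, ball5_center and mouth below 0.03 m and z of ball0_center in the frame of mouth between -0.07 and -0.015 m and z of ball1_center in the frame of mouth between -0.07 and -0.015 m and z of ball2_center in the frame of mouth between -0.07 and -0.015 m and z of ball3_center in the frame of mouth between -0.07 and -0.015 m and z of ball4_center in the frame of mouth between -0.07 and -0.015 m and z of ball5_center in the frame of mouth between -0.07 and -0.015 m); the arm keeps its last pose, push and grip.
It fails at once if the mug is moved by more than 30 mm or tipped (distance of mug from where it was at the start of the episode above 0.03 m or angle between mug's own z axis and vertical above 0.3 rad).
It fails at once if the bottle is moved by more than 30 mm or tipped (distance of bottle from where it was at the start of the episode above 0.03 m or angle between bottle's own z axis and vertical above 0.3 rad).
It fails at once if the mouse is moved by more than 30 mm or tipped (distance of mouse from where it was at the start of the episode above 0.03 m or angle between mouse's own z axis and vertical above 0.3 rad).
It also fails if it takes over 64 s, if anything falls off the work surface, if the arm or the gripper's body presses on something with over 40 N, if the wrist force passes 120 N, or if a joint passes its speed limit or range.

ROBOT

A 6-joint arm with a two-finger parallel gripper is mounted at the origin on the work surface. World frame = base frame: x ahead of the robot, y to its left, z up, the work surface at z = 0. Lengths are in m, angles in rad, forces in N, time in s.
With the tool pointing down it reaches from about 0.225 to 0.875 m from the base axis. Payload 3.4 kg.
Tool frame: the origin (TCP) lies at the very end of the fingers, on their centre line; the grasp point (between the pads) lies 19 mm behind it (grasp_offset is the distance from the TCP to the grasp point, in m); y points along the fingers, z is the direction in which the jaws open and shut, and the axes are right-handed (so a half turn about y gives the same grasp; the last joint's range is limited). The gripper opens to 85 mm and grips with 20 to 120 N. Pads are 22 mm wide; open, the fingers measure 114 mm over their backs; the gripper's body (76 mm by 85 mm) begins 54 mm behind the grasp point. The pads swing forward as they close: fully open they stand 13 mm farther back than shut.
Start: joints at [1.161, 0.276, 1.505, -0, 1.361, -0.121], TCP at [0.164, 0.551, 0.231] pointing down, gripper open.
Joint ranges: [-2.89, 2.89], [-0.75, 2.08], [0.22, 2.7], [-1.18, 4.32], [0.11, 2.71], [-2.7, 2.7]. Speed limits (rad/s): [2.57, 2.57, 3.14, 3.14, 3.14, 3.14].

INTERFACE

Orientations are given as a unit quaternion [w, x, y, z].
In Python, from rig import get_state, get_image, sign_off, grasp_offset gives the robot as it stands.
- The arm moves only by the shell command python3 -m jog 'ROWS' [FORCE]. ROWS is JSON, one flat list of numbers, 7 for each row, row after row: the closure in counts, from 0 (fully open) to 255 (shut), then the shift along the tool's x, y, z in cm, then the turn, a rotation vector about the tool's x, y, z in units of 8 degrees (1.0 is 8 degrees). In form: [jaw, tx, ty, tz, rx, ry, rz, jaw, tx, ty, tz, rx, ry, rz, ...]. A call has 1 to 12 rows; each row is the pose to reach, as a shift and turn from the pose commanded when the call began, along the tool's axes at that moment; what a row does not reach only later rows make up. A row lasts 1/8 s, in which the tool goes at most 62.5 mm and 10.7 degrees, less where a joint would pass 70% of its speed; a pose out of reach is approached as far as the arm can. A call with a gripper value outside its range is refused whole. The fingers move at their own pace and stop on an object; FORCE is the grip in N (left out, the last holds). Time passes only in rows, so rows that repeat a pose let the fingers close. It gives the time, the measured TCP pose, the force and the opening at its end, in the units of the state.
- get_state(): the state, without advancing time (a new reading comes with each control period).
- get_image(name): name is "scene" or "top"; returns a dict with "color" (480x640x3 uint8, blue, green, red), "mtx" (3x3 intrinsics, pixels), "R" (3x3) and "t" (3): a world point X has camera coordinates R X + t. Camera axes: x right, y down, z forward; pixel columns grow to the right and rows downward; lengths in m; the calibration is good to about 2 mm. A picture is of the moment at which its call begins. There is no depth.
- sign_off(): hands the job in, once; it reports no verdict.
The state is a dict: "clock": time; "qpos": joint angles; "qd": joint speeds; "effort": joint torques, N m; "position": TCP position; "ee_rot": TCP orientation; "contact_force": force on the tool from outside, world axes, zero at the start; "moment": the same for the moment, N m; "width": finger opening in m.
Only numpy, scipy, OpenCV 4.12 (cv2) and the standard library are available. Lean on these libraries where they do the work, as an engineer would, in place of code of your own. Each camera call takes 0.05 s, during which the arm holds its last target.

## Working session

There is one attempt and no reset: what is moved stays moved. The work goes in short steps, Python scripts to look and compute and a shell command to move; the robot and the scene stay as the last step left them, time stands still between calls to the robot, and variables do not carry over. Pictures are saved under pics/ and viewed, and the job is handed in when it is done.

```bash
mkdir -p pics; ls
python3 - <<'E'
from rig import get_state,get_image,grasp_offset
import cv2,numpy as np
print(grasp_offset if not callable(grasp_offset) else grasp_offset())
s=get_state()
for k in s: print(k,np.round(s[k],4))
for n in("scene","top"):
    im=get_image(n);cv2.imwrite(f"pics/{n}0.png",im["color"])
    print(n,im["mtx"],im["R"],im["t"])
E
```

```text
pics
0.0187
clock 0.0
qpos [ 1.161   0.2766  1.5062 -0.      1.3607 -0.121 ]
qd [-0.0014  0.0008  0.0005  0.001   0.001  -0.0012]
effort [-2.00000e-03 -4.16792e+01 -2.45802e+01 -5.00000e-04  1.12000e-02
  0.00000e+00]
position [0.1636 0.5507 0.2304]
ee_rot [-0.6991  0.7004 -0.1019  0.1016]
contact_force [0.839  0.3522 0.4943]
moment [ 0.0155 -0.0057  0.0193]
width 0.0856
scene [[615.27494822   0.         325.66432518]
 [  0.         615.27494822 247.18425379]
 [  0.           0.           1.        ]] [[-0.31008005  0.95056196  0.01680246]
 [ 0.77220482  0.26212942 -0.57878138]
 [-0.55457198 -0.16649362 -0.81530963]] [ 0.16666154 -0.42303988  1.62430264]
top [[474.7111619    0.         316.14634575]
 [  0.         474.7111619  241.90140205]
 [  0.           0.           1.        ]] [[-1.12240841e-03 -9.99995572e-01  2.75610676e-03]
 [-9.90515768e-01  7.33085266e-04 -1.37397147e-01]
 [ 1.37394518e-01 -2.88418292e-03 -9.90512205e-01]] [0.03156893 0.63886588 0.83284528]
```

View pics/scene0.png

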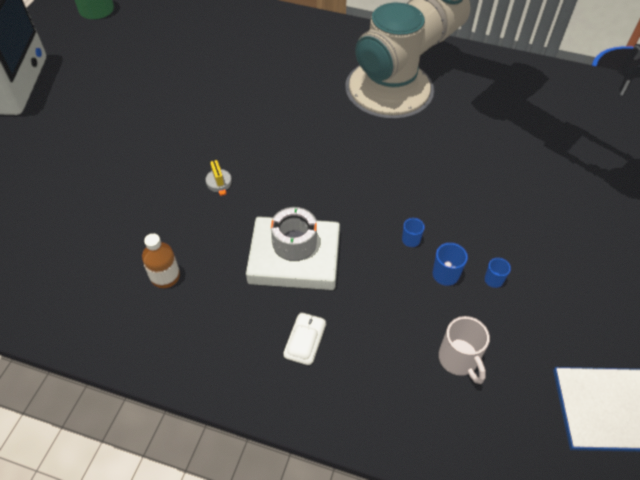

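View pics/top0.png

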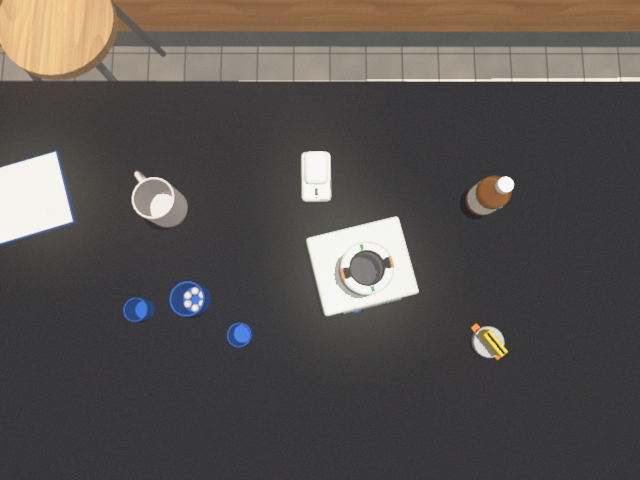

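The scene view shows the mill at about (294,240), cap at (218,178), bottle at (160,262), mouse at (305,338) and mug at (464,346). There are three blue cups, at scene (413,232), (450,265) and (497,272), which are top (239,335), (189,299) and (137,310). The middle one is the largest and has the white balls in it, so it fits the description. I'll confirm it in a crop and measure.

```bash
cat > h.py <<'E'
import numpy as np,cv2
from rig import get_state,get_image
def ray(im,u,v):
    d=np.linalg.inv(im["mtx"])@np.array([u,v,1.]); R=im["R"];return -R.T@im["t"],R.T@d
def onz(im,u,v,z):
    o,d=ray(im,u,v);return o+d*(z-o[2])/d[2]
def proj(im,X):
    p=im["mtx"]@(im["R"]@np.asarray(X,float)+im["t"]);return p[:2]/p[2]
def blobs(im,lo,hi,amin=15):
    h=cv2.cvtColor(im["color"],cv2.COLOR_BGR2HSV);m=cv2.inRange(h,np.array(lo),np.array(hi))
    cs,_=cv2.findContours(m,cv2.RETR_EXTERNAL,cv2.CHAIN_APPROX_NONE)
    return m,[c for c in cs if cv2.contourArea(c)>=amin]
E
python3 - <<'E'
from h import *
t=get_image("top");s=get_image("scene")
a=cv2.resize(t["color"][260:370,90:290],None,fx=4,fy=4,interpolation=cv2.INTER_CUBIC)
b=cv2.resize(t["color"][210:325,300:425],None,fx=5,fy=5,interpolation=cv2.INTER_CUBIC)
c=cv2.resize(t["color"][300:380,440:540],None,fx=6,fy=6,interpolation=cv2.INTER_CUBIC)
cv2.imwrite("pics/ca.png",a);cv2.imwrite("pics/cb.png",b);cv2.imwrite("pics/cc.png",c)
for n,im in(("top",t),("scene",s)):
  for nm,lo,hi in(("blue",(105,120,40),(125,255,255)),("orange",(3,150,120),(15,255,255)),("yellow",(20,150,100),(35,255,255)),("green",(55,120,60),(85,255,255))):
    m,cs=blobs(im,lo,hi,4)
    for c in cs:
        x,y,w,h=cv2.boundingRect(c);mm=cv2.moments(c)
        print(n,nm,x,y,w,h,cv2.contourArea(c), np.round(np.array([mm['m10'],mm['m01']])/max(mm['m00'],1e-9),1))
E
```

```text
top blue 227 322 26 26 487.5 [239.3 334.3]
top blue 123 297 32 25 587.0 [138.  309.3]
top blue 169 281 42 36 1108.5 [189.  298.6]
top orange 495 356 6 4 10.5 [497.4 357.5]
top orange 471 323 9 9 37.5 [474.8 326.9]
top orange 479 176 32 31 482.5 [491.8 193.2]
top yellow 490 334 18 20 14.5 [504.2 349.3]
top yellow 479 330 25 27 150.5 [490.5 343.6]
scene blue 554 367 86 84 228.5 [578.9 425. ]
scene blue 485 257 26 31 559.5 [497.  271.8]
scene blue 432 242 36 44 1118.5 [449. 263.]
scene blue 402 218 23 29 496.5 [412.4 231.5]
scene blue 36 48 5 8 23.0 [38.  51.8]
scene blue 592 47 41 20 115.0 [605.   54.7]
scene orange 143 244 29 25 442.0 [157.  256.9]
scene orange 219 190 7 6 22.0 [222.1 192.3]
scene yellow 210 160 13 25 149.0 [216.5 171.2]
```

View pics/ca.png

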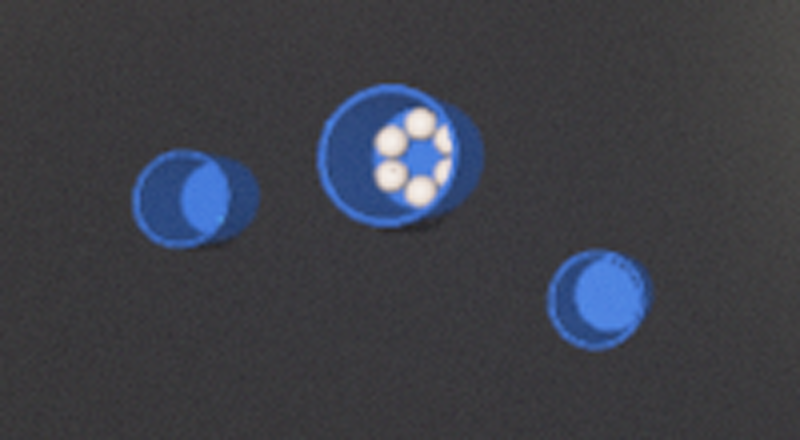

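View pics/cb.png

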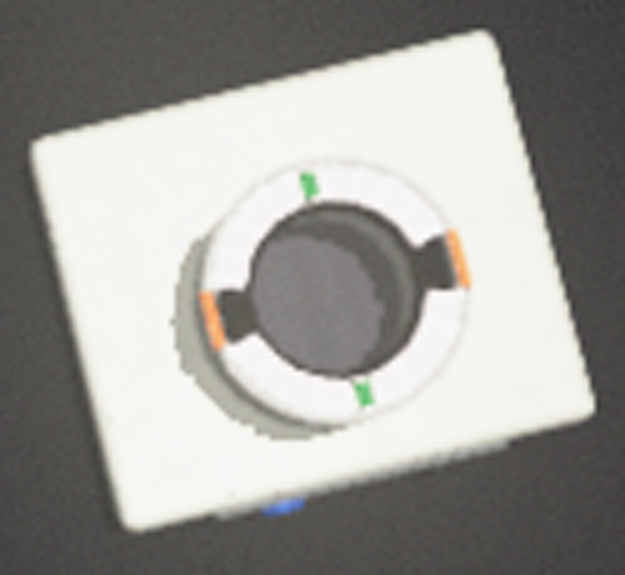

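View pics/cc.png

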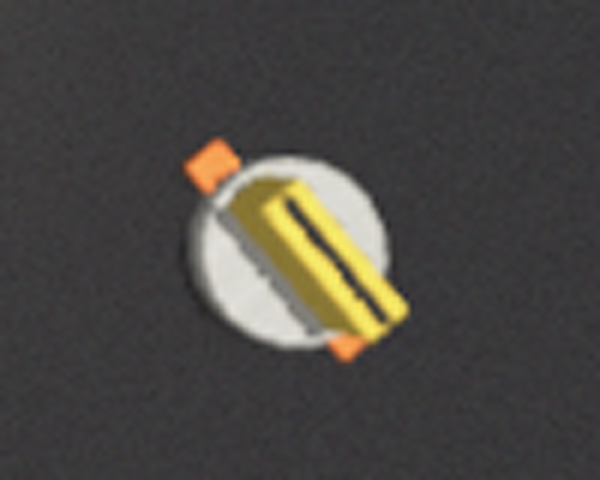

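The crop confirms the big cup at top (187,299), with six balls inside; the other two are smaller and empty. The mill's orange marks (notches) are at about top (342,274) and (391,262), and its green marks at (361.5,247) and (372.5,288.5). The cap lies diagonally at (488,342). Next I turn these into positions.

Run:
```python
from h import *
t=get_image("top");s=get_image("scene")
def cen(c): return c.reshape(-1,2).mean(0)
def fin(im,box,lo,hi):
    x,y,w,h=box;h_=cv2.cvtColor(im["color"],cv2.COLOR_BGR2HSV)[y:y+h,x:x+w]
    m=cv2.inRange(h_,np.array(lo),np.array(hi));n,l,st,ce=cv2.connectedComponentsWithStats(m)
    return [(st[i,4],ce[i]+[x,y]) for i in range(1,n) if st[i,4]>=3]
for n,im,box in(("top",t,(330,235,75,65)),("scene",s,(262,200,60,60))):
  for nm,lo,hi in(("or",(3,90,110),(18,255,255)),("gr",(45,60,40),(90,255,255))):
    for a,c in fin(im,box,lo,hi): print(n,nm,a,c.round(1),onz(im,*c,0.1).round(4))
for n,im,box in(("top",t,(455,310,70,60)),("scene",s,(195,150,50,55))):
  for a,c in fin(im,box,(3,120,110),(17,255,255)): print(n,"lug",a,c.round(1),onz(im,*c,0.006).round(4))
  for a,c in fin(im,box,(20,150,170),(35,255,255)): print(n,"bar",a,c.round(1),onz(im,*c,0.05).round(4))
# base white & disc
x,y,w,h=465,318,50,50
# cup rim
m,cs=blobs(t,(105,60,40),(125,255,255),800);c=cs[0];print(cv2.fitEllipse(c))
# blue rim by ellipse: rows/cols in top
for q in [(187,298.75),(169,299),(204.5,299),(187,281),(187,316.5)]: print(q,onz(t,*q,.07).round(4))
m,cs=blobs(s,(105,60,40),(125,255,255),800)
for c in cs: print(cv2.boundingRect(c))
for n,im in(("top",t),("scene",s)):
  print(n,"cuprim proj",proj(im,[*onz(t,187,298.75,.07)[:2],.07]),"mouth")
b=cv2.resize(s["color"][190:300,240:350],None,fx=5,fy=5,interpolation=cv2.INTER_CUBIC)
a=cv2.resize(s["color"][235:290,420:480],None,fx=8,fy=8,interpolation=cv2.INTER_CUBIC)
cv2.imwrite("pics/sb.png",b);cv2.imwrite("pics/sa.png",a)
for q,z in(((155,202),.09),((162,205),0.),((505,185),.13),((316,176),.03)): print("by",onz(t,*q,z).round(3))
```

```text
top or 22 [391.3 261.4] [ 0.5973 -0.0981  0.1   ]
top or 33 [342.1 273.6] [ 0.5762 -0.0133  0.1   ]
top gr 10 [361.2 246.3] [ 0.6234 -0.0466  0.1   ]
top gr 10 [372.2 288.3] [ 0.5512 -0.0644  0.1   ]
scene or 18 [271.9 223.5] [ 0.5942 -0.0962  0.1   ]
scene or 20 [315.  226.8] [ 0.5743 -0.0121  0.1   ]
scene gr 4 [295.2 210. ] [ 0.5466 -0.0638  0.1   ]
scene gr 6 [291.5 240. ] [ 0.6199 -0.0453  0.1   ]
top lug 51 [474.8 327.1] [ 0.482  -0.2677  0.006 ]
top lug 21 [497.6 357.2] [ 0.4266 -0.3077  0.006 ]
top bar 85 [493.1 343.5] [ 0.4549 -0.2845  0.05  ]
top bar 30 [502.3 347.3] [ 0.4482 -0.3005  0.05  ]
scene lug 38 [221.9 192.1] [ 0.4809 -0.2663  0.006 ]
scene bar 89 [215.9 169.3] [ 0.4564 -0.286   0.05  ]
((189.0307159423828, 298.669189453125), (35.30818176269531, 41.923397064208984), 89.0850601196289)
(187, 298.75) [0.5344 0.2586 0.07  ]
(169, 299) [0.534  0.2903 0.07  ]
(204.5, 299) [0.5339 0.2278 0.07  ]
(187, 281) [0.5656 0.2598 0.07  ]
(187, 316.5) [0.5035 0.2575 0.07  ]
(432, 242, 37, 45)
top cuprim proj [187.   298.75] mouth
scene cuprim proj [449.94097801 255.64679961] mouth
by [0.704 0.316 0.09 ]
by [0.718 0.333 0.   ]
by [ 0.724 -0.289  0.13 ]
by [0.768 0.031 0.03 ]
```

View pics/sb.png

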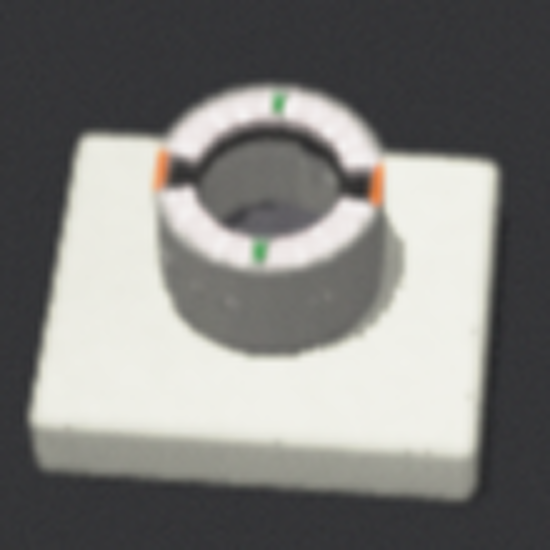

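View pics/sa.png

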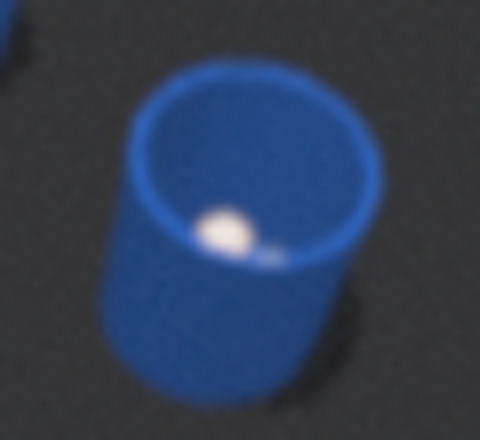

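```bash
cat >> h.py <<'E'
from scipy.spatial.transform import Rotation as Ro
def cur():
    s=get_state();q=s["ee_rot"];return np.array(s["position"]),Ro.from_quat([q[1],q[2],q[3],q[0]]),s
def frame(d,z):
    d=np.array(d,float);d/=np.linalg.norm(d);z=np.array(z,float);z-=d*(z@d);z/=np.linalg.norm(z)
    return Ro.from_matrix(np.c_[np.cross(d,z),d,z])
def rel(p,R,p0=None,R0=None):
    if p0 is None: p0,R0,_=cur()
    return (R0.inv().apply(np.array(p)-p0)*100).round(2), ((R0.inv()*R).as_rotvec(degrees=True)/8).round(3)
def show(p,R):
    print("row",*rel(p,R),flush=True)
E
python3 - <<'E'
from h import *
p,R,s=cur();print(R.as_matrix().round(3))
t=get_image("top");sc=get_image("scene")
print("small",onz(t,237,335,.045).round(3),onz(t,134,309.5,.045).round(3))
for u in[(452.1,255.2)]: print("rim scene",onz(sc,*u,.07).round(4))
cup=np.array([.5335,.261]);h=np.array([-.342,.940,0]);j=np.array([.94,.342,0])
d=.7071*h+[0,0,-.7071]
g=np.array([*cup,.036])
for sg in(1,-1):
  F=frame(d,sg*j);print(sg)
  for b in(.13,0): show(g-d*b+d*.0187,F)
  print((g-d*.13+d*.0187).round(3))
E
```

```text
[[ 0.959 -0.     0.285]
 [-0.285 -0.001  0.959]
 [-0.    -1.    -0.001]]
small [0.47  0.173 0.045] [0.516 0.36  0.045]
rim scene [0.5319 0.2625 0.07  ]
1
row [ 48.4   11.65 -23.6 ] [2.622 6.325 5.204]
row [ 42.92  20.84 -16.21] [2.622 6.325 5.204]
[0.56  0.187 0.115]
-1
row [ 48.4   11.65 -23.6 ] [  6.15  -14.843  -3.098]
row [ 42.92  20.84 -16.21] [  6.15  -14.843  -3.098]
[0.56  0.187 0.115]
```

Everything agrees to within about 2 mm between the views: cup at (0.533,0.261), mouth at (0.5855,-0.055), mill yaw 13.9°. I'll grasp the cup with the tool leaning 45°, coming from the side clear of both small cups. First I go to a pose high above it.

```bash
python3 -m jog '[0,24,-0.8,-12,1.3,3.1,2.6, 0,48.4,-0.8,-23.6,2.62,6.32,5.2, 0,48.4,-0.8,-23.6,2.62,6.32,5.2, 0,48.4,-0.8,-23.6,2.62,6.32,5.2, 0,48.4,-0.8,-23.6,2.62,6.32,5.2, 0,48.4,-0.8,-23.6,2.62,6.32,5.2, 0,48.4,-0.8,-23.6,2.62,6.32,5.2, 0,48.4,-0.8,-23.6,2.62,6.32,5.2, 0,48.4,-0.8,-23.6,2.62,6.32,5.2, 0,48.4,-0.8,-23.6,2.62,6.32,5.2, 0,48.4,-0.8,-23.6,2.62,6.32,5.2, 0,48.4,-0.8,-23.6,2.62,6.32,5.2]' 120
cat > st.py <<'E'
from h import *
import sys
cup=np.array([.5328,.2612]);h=np.array([-.342,.940,0]);j=np.array([.94,.342,0])
d=.7071*h+[0,0,-.7071];g=np.array([*cup,.036]);F=frame(d,j)
E
python3 - <<'E'
from st import *
p,R,s=cur();print(p.round(4),s["qpos"].round(3),s["clock"]);print(R.as_matrix().round(3))
for b in(.13,.06,0): show(g-d*b+d*.0187,F)
cv2.imwrite("pics/s1.png",get_image("scene")["color"])
E
```

```text
clock: 1.9
position: [0.5594, 0.1881, 0.2396]
ee_rot: [0.691, -0.38, 0.596, -0.152]
contact_force: [0.3, 0.2, -0.4]
width: 0.0857
[0.5594 0.1881 0.2396] [-0.19   0.451  1.484  0.654  1.66  -0.636] 1.9
[[ 0.243 -0.243  0.939]
 [-0.664  0.664  0.344]
 [-0.707 -0.707  0.   ]]
row [8.9  8.76 0.  ] [0.009 0.011 0.   ]
row [8.900e+00 1.577e+01 1.000e-02] [0.009 0.011 0.   ]
row [8.900e+00 2.177e+01 2.000e-02] [0.009 0.011 0.   ]
```

View pics/s1.png

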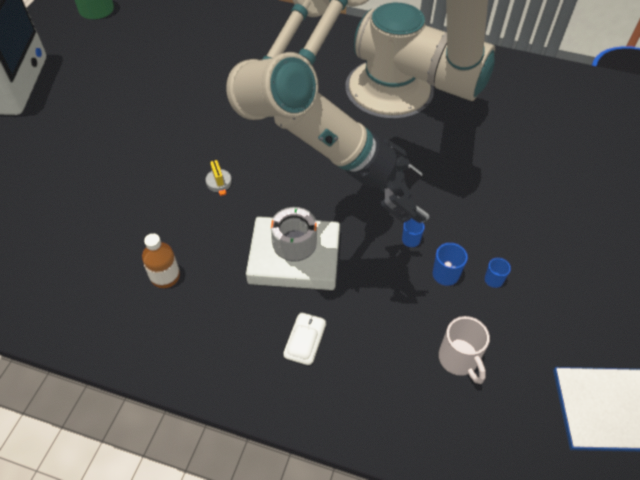

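The arm leans as planned; the gripper is at (400,195) in the scene, beside the cup. I now move down along the approach line and check before closing.

```bash
python3 -m jog '[0,5,4,0,0,0,0, 0,8.9,8.8,0,0,0,0, 0,8.9,8.8,0,0,0,0, 0,8.9,12,0,0,0,0, 0,8.9,14.5,0,0,0,0, 0,8.9,16,0,0,0,0, 0,8.9,16,0,0,0,0]' 120
python3 - <<'E'
from st import *
show(g+d*.0187,F)
for n in("scene","top"):
  im=get_image(n)["color"]; cv2.imwrite(f"pics/{n}2.png",cv2.resize(im[140:320,340:540] if n=="scene" else im[230:390,90:310],None,fx=3.5,fy=3.5))
E
```

```text
clock: 2.82
position: [0.5434, 0.2351, 0.0645]
ee_rot: [0.691, -0.38, 0.596, -0.153]
contact_force: [-0.7, -0.4, 0.3]
width: 0.0855
row [ 0.02  5.87 -0.1 ] [0.001 0.018 0.001]
```

View pics/scene2.png

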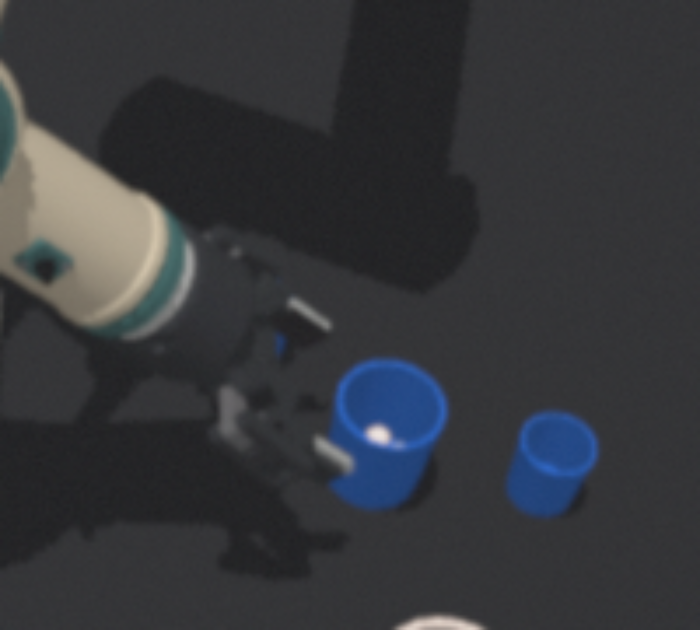

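View pics/top2.png

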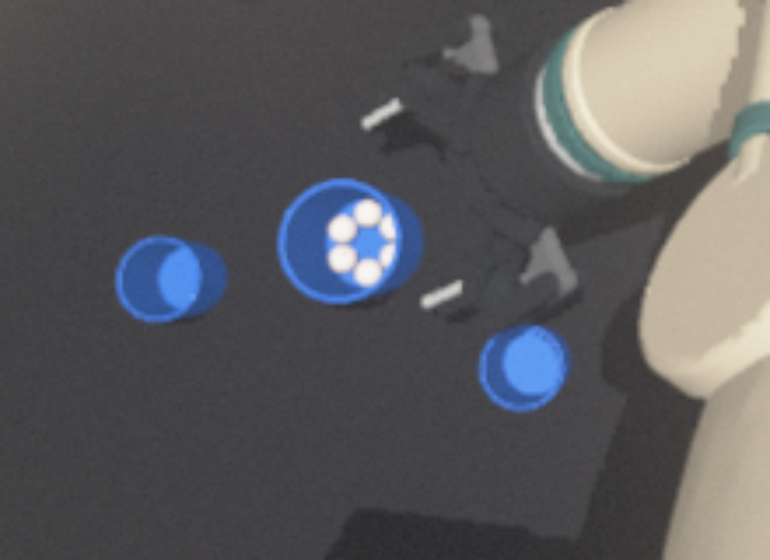

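The pads straddle the line to the cup, with the small cup at the lower right of the top view clear. I go in the last 58 mm and close firmly.

```bash
python3 -m jog '[0,0,2.5,-0.1,0,0,0, 0,0,4.5,-0.1,0,0,0, 0,0,5.8,-0.1,0,0,0, 0,0,5.8,-0.1,0,0,0, 255,0,5.8,-0.1,0,0,0, 255,0,5.8,-0.1,0,0,0, 255,0,5.8,-0.1,0,0,0, 255,0,5.8,-0.1,0,0,0, 255,0,5.8,-0.1,0,0,0, 255,0,5.8,-0.1,0,0,0]' 120
python3 - <<'E'
from st import *
p,R,s=cur();print(s["qpos"].round(3))
for n in("scene","top"):
  im=get_image(n)["color"]; cv2.imwrite(f"pics/{n}3.png",cv2.resize(im[140:320,340:540] if n=="scene" else im[230:390,90:310],None,fx=3,fy=3))
E
```

```text
clock: 4.18
position: [0.5292, 0.2724, 0.0234]
ee_rot: [0.691, -0.379, 0.596, -0.153]
contact_force: [0.6, -2.0, 5.5]
width: 0.0566
[-0.064  0.651  1.771  0.763  1.218 -0.875]
```

View pics/scene3.png

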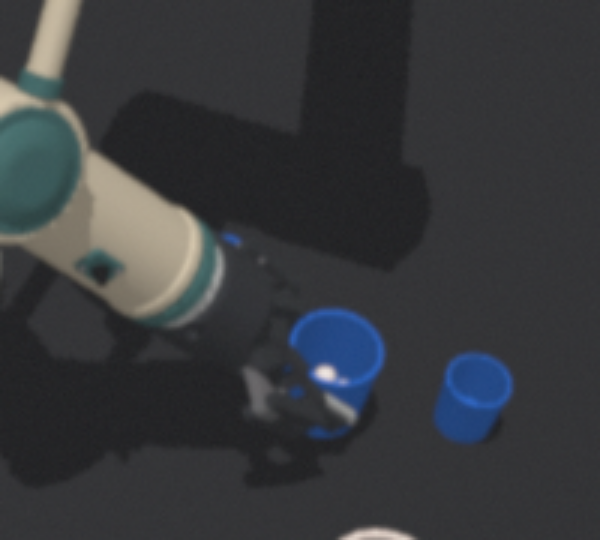

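View pics/top3.png

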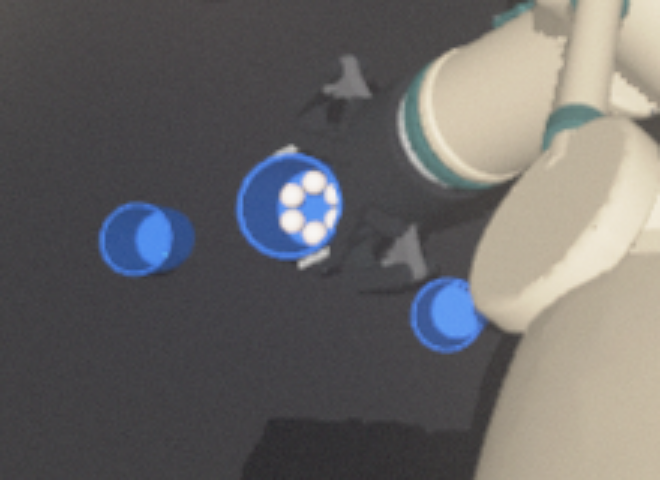

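The cup is gripped at half height (opening 56.6 mm), and all six balls are visible inside. I lift straight up, then carry it over and tip it 45° on the way.

```bash
cat > pour.py <<'E'
from st import *
M=np.array([.5855,-.055])
def tgt(tip,gz,back=.048):
    gg=np.array([*(M-back*h[:2]),gz]);Rt=Ro.from_rotvec(-j*np.radians(tip))*F
    return gg+Rt.apply([0,.0187,0]),Rt
E
python3 - <<'E'
from pour import *
p,R,s=cur()
show(p+[0,0,.14],R)
for a in((45,.21),(45,.17)): show(*tgt(*a))
E
```

```text
row [-9.9  -9.9   0.03] [0. 0. 0.]
row [ 14.61 -38.4   -5.87] [-1.400e-02  5.000e-03 -5.628e+00]
row [ 17.44 -35.57  -5.87] [-1.400e-02  5.000e-03 -5.628e+00]
```

```bash
python3 -m jog '[255,-2,-2,0,0,0,0, 255,-5,-5,0,0,0,0, 255,-8,-8,0,0,0,0, 255,-9.9,-9.9,0,0,0,0, 255,-7.5,-12.8,-0.6,0,0,-0.4, 255,-3,-18,-1.7,0,0,-1.2, 255,2,-23.8,-2.9,0,0,-2.3, 255,7,-29.5,-4,0,0,-3.4, 255,11,-34.2,-5,0,0,-4.5, 255,13.8,-37.5,-5.7,0,0,-5.3, 255,14.6,-38.4,-5.9,0,0,-5.6, 255,14.6,-38.4,-5.9,0,0,-5.6]'
python3 - <<'E'
from pour import *
p,R,s=cur();print(s["qpos"].round(3))
for a in((45,.16),(60,.16),(75,.152),(85,.15),(95,.15),(105,.152)): show(*tgt(*a))
for n in("scene","top"):
  im=get_image(n)["color"]; cv2.imwrite(f"pics/{n}4.png",cv2.resize(im[100:300,180:400] if n=="scene" else im[190:350,260:480],None,fx=3,fy=3))
E
```

```text
clock: 5.78
position: [0.6011, -0.1006, 0.1902]
ee_rot: [0.58, -0.578, 0.407, -0.405]
contact_force: [-0.1, 1.1, -1.2]
width: 0.0565
[-0.282  0.353  1.495  0.004  1.297 -0.631]
row [0.   4.89 0.1 ] [-0.002 -0.009 -0.031]
row [0.49 4.82 0.1 ] [-0.    -0.009 -1.907]
row [0.94 5.43 0.1 ] [ 1.000e-03 -9.000e-03 -3.782e+00]
row [1.21 5.44 0.1 ] [ 2.000e-03 -9.000e-03 -5.033e+00]
row [1.44 5.21 0.1 ] [ 2.000e-03 -9.000e-03 -6.283e+00]
row [1.62 4.74 0.1 ] [ 3.000e-03 -9.000e-03 -7.534e+00]
```

View pics/scene4.png

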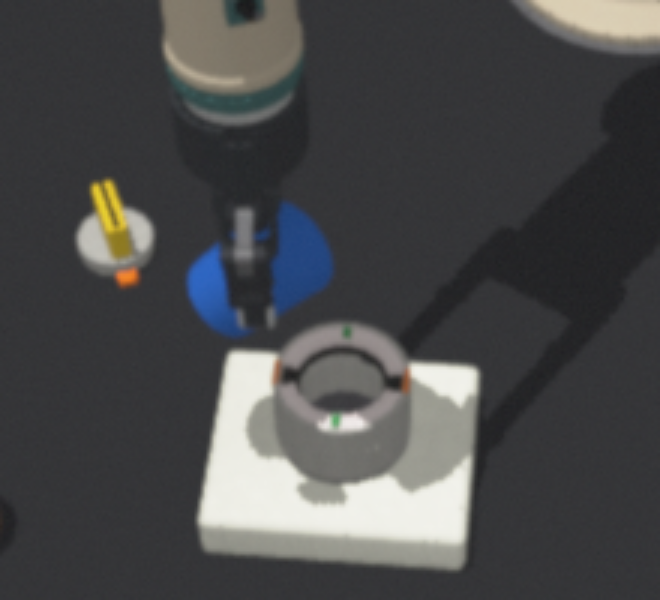

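View pics/top4.png

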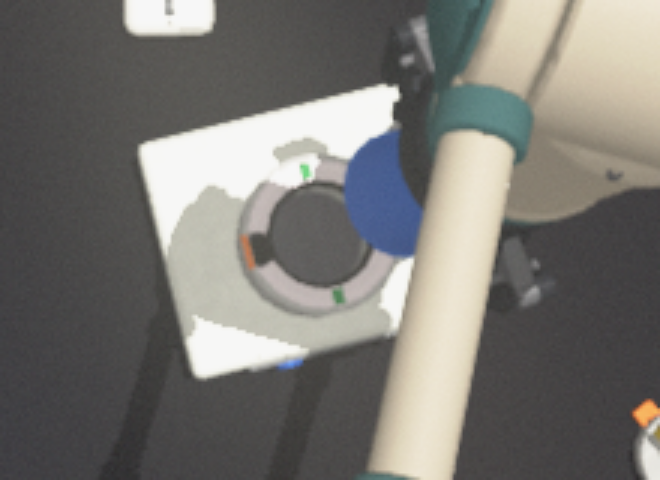

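The cup at scene crop (260,270) is tipped 45° with its mouth toward the pot, with no slip seen. Tipping on to 85°, then slowly further.

```bash
python3 -m jog '[255,0,2.5,0.1,0,0,0, 255,0,4.9,0.1,0,0,0, 255,0.25,4.9,0.1,0,0,-1, 255,0.5,4.8,0.1,0,0,-1.9, 255,0.7,5.1,0.1,0,0,-2.8, 255,0.94,5.4,0.1,0,0,-3.6, 255,1.05,5.4,0.1,0,0,-4.2, 255,1.15,5.4,0.1,0,0,-4.7, 255,1.2,5.4,0.1,0,0,-5, 255,1.2,5.4,0.1,0,0,-5]'
python3 - <<'E'
from pour import *
p,R,s=cur()
for a in((90,.15),(95,.15),(100,.152),(105,.152),(110,.152)): show(*tgt(*a))
for n in("scene","top"):
  im=get_image(n)["color"]; cv2.imwrite(f"pics/{n}5.png",cv2.resize(im[150:300,220:400] if n=="scene" else im[190:350,260:480],None,fx=3,fy=3))
E
```

```text
clock: 7.12
position: [0.6052, -0.1088, 0.1349]
ee_rot: [-0.407, 0.683, -0.185, 0.577]
contact_force: [-0.4, 0.3, -1.6]
width: 0.0566
row [ 0.42  0.11 -0.02] [ 0.001  0.021 -0.668]
row [ 0.58  0.09 -0.02] [-0.     0.021 -1.294]
row [ 0.87 -0.1  -0.02] [-1.000e-03  2.100e-02 -1.919e+00]
row [ 1.02 -0.15 -0.02] [-2.000e-03  2.100e-02 -2.544e+00]
row [ 1.17 -0.22 -0.02] [-3.000e-03  2.100e-02 -3.169e+00]
```

View pics/scene5.png

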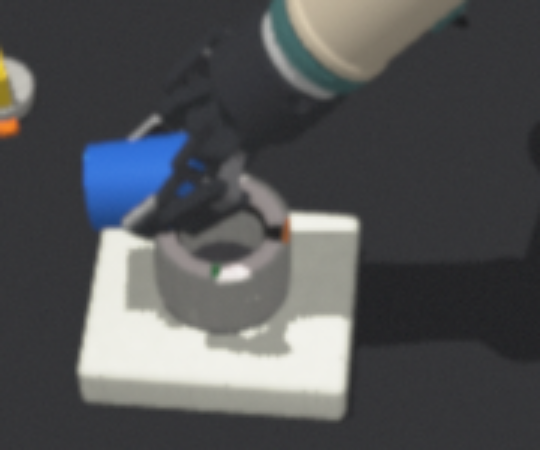

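View pics/top5.png

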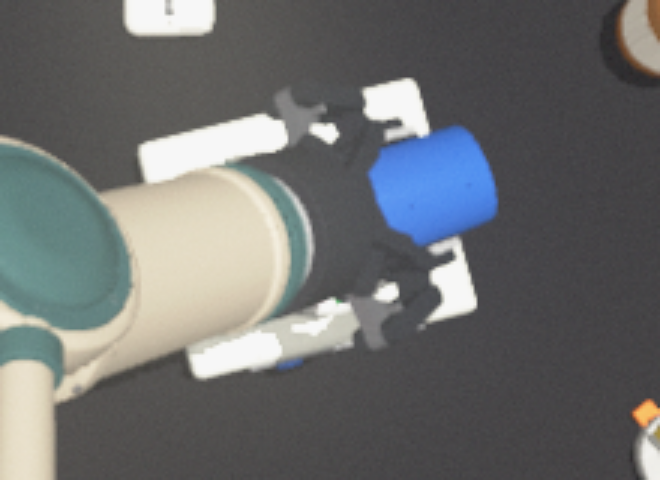

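The cup lies about horizontal with its mouth over the pot's near edge, at scene crop (185,180). I keep tipping slowly.

```bash
python3 -m jog '[255,0.25,0.1,0,0,0,-0.35, 255,0.42,0.1,0,0,0,-0.65, 255,0.42,0.1,0,0,0,-0.8, 255,0.5,0.1,0,0,0,-1, 255,0.58,0.1,0,0,0,-1.3, 255,0.58,0.1,0,0,0,-1.3, 255,0.7,0,0,0,0,-1.6, 255,0.87,-0.1,0,0,0,-1.9, 255,0.87,-0.1,0,0,0,-1.9, 255,0.95,-0.1,0,0,0,-2.2, 255,1,-0.15,0,0,0,-2.5, 255,1,-0.15,0,0,0,-2.5]'
python3 - <<'E'
from pour import *
p,R,s=cur()
for a in((95,.17),(45,.21),(0,.21)): show(*tgt(*a))
for n in("scene","top"):
  im=get_image(n)["color"]; cv2.imwrite(f"pics/{n}6.png",cv2.resize(im[150:300,220:400] if n=="scene" else im[190:350,260:480],None,fx=3,fy=3))
E
```

```text
clock: 8.72
position: [0.6123, -0.0964, 0.1598]
ee_rot: [-0.301, 0.708, -0.091, 0.632]
contact_force: [0.1, 0.1, -1.5]
width: 0.0566
row [ 0.62  1.34 -1.06] [ 0.273 -0.027  0.892]
row [ 2.64 -1.67 -1.17] [ 0.246 -0.146  7.143]
row [ 2.38 -3.07 -1.22] [ 0.189 -0.252 12.769]
```

View pics/scene6.png

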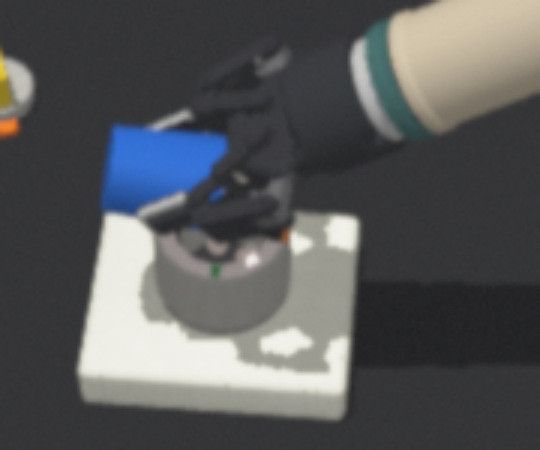

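Run:
```python
from pour import *
p,R,s=cur();print(s["qpos"].round(3),s["contact_force"].round(2), (R*F.inv()).as_rotvec(degrees=True).round(1))
im=get_image("scene")["color"];cv2.imwrite("pics/s7.png",cv2.resize(im[190:270,250:350],None,fx=7,fy=7,interpolation=cv2.INTER_CUBIC))
im=get_image("top")["color"];cv2.imwrite("pics/t7.png",im)
```

```text
[ 0.234  0.483  1.861 -1.177  1.138  0.641] [ 0.43  1.02 -0.67] [-96.9 -32.5  -0.4]
```

View pics/s7.png

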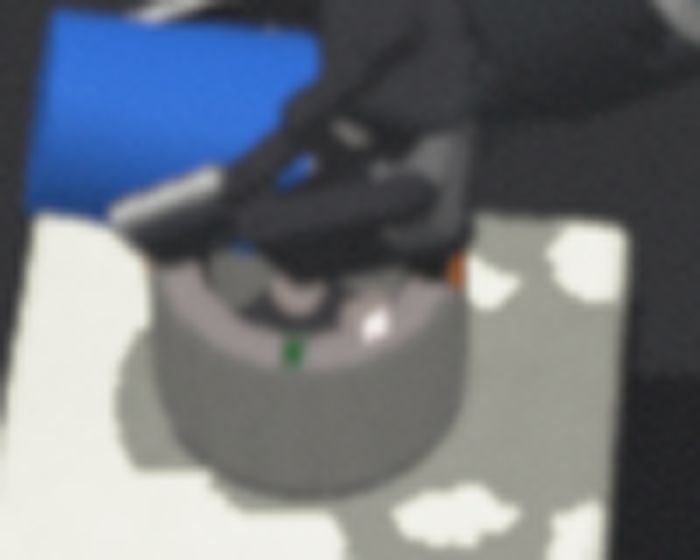

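View pics/t7.png

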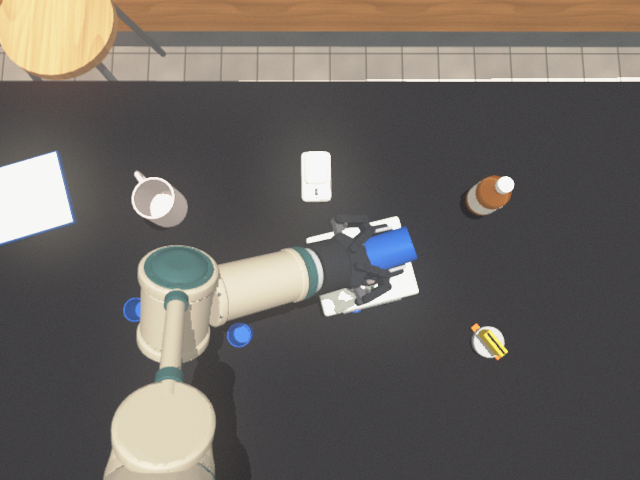

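The balls are running into the pot; two are visible inside at scene (293,231) and (303,236). Joint 4 reached its range limit, so the tip stopped at about 102° and the arm sits somewhat higher than asked, still over the pot. I raise it while still tipped, to look into the pot.

```bash
python3 - <<'E'
from pour import *
p,R,s=cur()
show(p+[0,0,.06],R);show(p+[0,-.03,.06],R)
E
python3 -m jog '[255,0,0,0,0,0,0, 255,0,0,0,0,0,0]'
python3 - <<'E'
from pour import *
t=get_image("scene")
print(onz(t,303.5,235.7,.0515).round(4),onz(t,303.5,235.7,.1).round(4),onz(t,293,231,.0515).round(4))
h_=cv2.cvtColor(t["color"],cv2.COLOR_BGR2HSV)
E
```

```text
row [ 5.04 -3.25 -0.12] [0. 0. 0.]
row [ 6.57 -0.84 -1.05] [0. 0. 0.]
clock: 9.18
position: [0.6117, -0.097, 0.1598]
ee_rot: [-0.3, 0.708, -0.092, 0.632]
contact_force: [-0.5, -0.4, -0.9]
width: 0.0567
[ 0.5689 -0.0389  0.0515] [ 0.6025 -0.0265  0.1   ] [ 0.5644 -0.0636  0.0515]
```

```bash
python3 -m jog '[255,2,-1,0,0,0,0.3, 255,4,-2,0,0,0,0.6, 255,6,-3,0,0,0,0.9, 255,7,-3.5,0,0,0,0.9, 255,7,-3.5,0,0,0,0.9]'
python3 - <<'E'
from pour import *
p,R,s=cur();print(s["qpos"].round(3),s["contact_force"].round(2), (R*F.inv()).as_rotvec(degrees=True).round(1))
im=get_image("scene")["color"];cv2.imwrite("pics/s8.png",cv2.resize(im[150:270,230:350],None,fx=5,fy=5,interpolation=cv2.INTER_CUBIC))
E
```

```text
clock: 9.85
position: [0.6158, -0.1042, 0.2378]
ee_rot: [-0.339, 0.701, -0.136, 0.612]
contact_force: [-0.5, 0.4, -1.4]
width: 0.0561
[ 0.171  0.348  1.729 -0.976  1.163  0.308] [-0.5   0.37 -1.43] [-90.1 -30.2  -0.6]
```

View pics/s8.png

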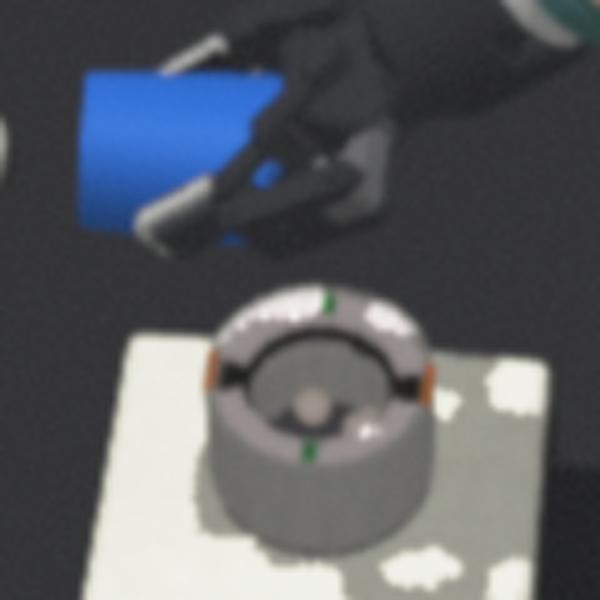

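Run:
```python
from pour import *
for tip in(45,10):
    gg=np.array([.605,-.145,.23]);Rt=Ro.from_rotvec(-j*np.radians(tip))*F
    show(gg+Rt.apply([0,.0187,0]),Rt)
```

```text
row [ 0.32  4.39 -2.2 ] [ 0.25  -0.159  6.247]
row [-0.12  3.36 -2.24] [ 0.202 -0.242 10.622]
```

```bash
python3 -m jog '[255,0,1,-0.5,0,0,1.2, 255,0.1,2,-1,0.1,-0.1,2.4, 255,0.2,3,-1.5,0.2,-0.1,3.6, 255,0.3,4,-2,0.2,-0.15,4.9, 255,0.3,4.4,-2.2,0.25,-0.16,6.2, 255,0.2,4,-2.2,0.25,-0.2,7.4, 255,0.1,3.8,-2.2,0.2,-0.2,8.6, 255,0,3.6,-2.2,0.2,-0.2,9.7, 255,-0.1,3.4,-2.2,0.2,-0.24,10.6, 255,-0.1,3.4,-2.2,0.2,-0.24,10.6]'
python3 - <<'E'
from pour import *
p,R,s=cur();print(s["qpos"].round(3))
im=get_image("top")["color"];cv2.imwrite("pics/t9.png",cv2.resize(im[180:360,310:500],None,fx=3.3,fy=3.3,interpolation=cv2.INTER_CUBIC))
im=get_image("scene")["color"];cv2.imwrite("pics/s9.png",cv2.resize(im[100:270,200:350],None,fx=3.5,fy=3.5,interpolation=cv2.INTER_CUBIC))
E
```

```text
clock: 11.15
position: [0.6018, -0.1368, 0.2109]
ee_rot: [0.672, -0.431, 0.563, -0.213]
contact_force: [0.1, -1.2, -0.7]
width: 0.0567
[-0.551  0.591  1.198  0.376  1.838 -0.886]
```

View pics/t9.png

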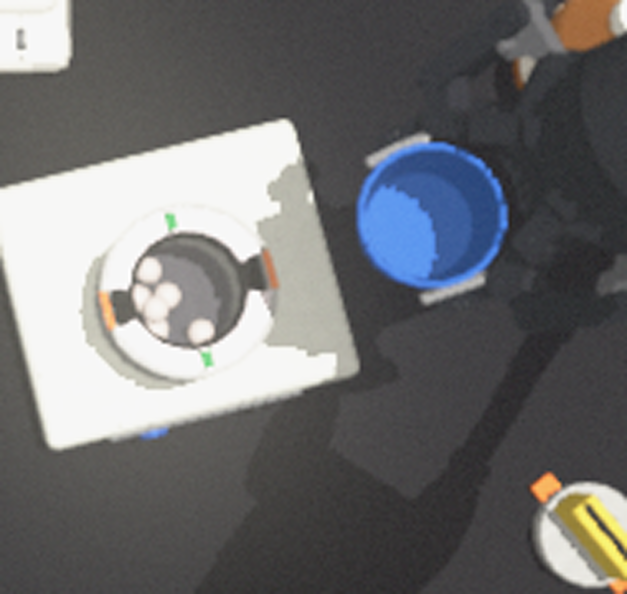

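View pics/s9.png

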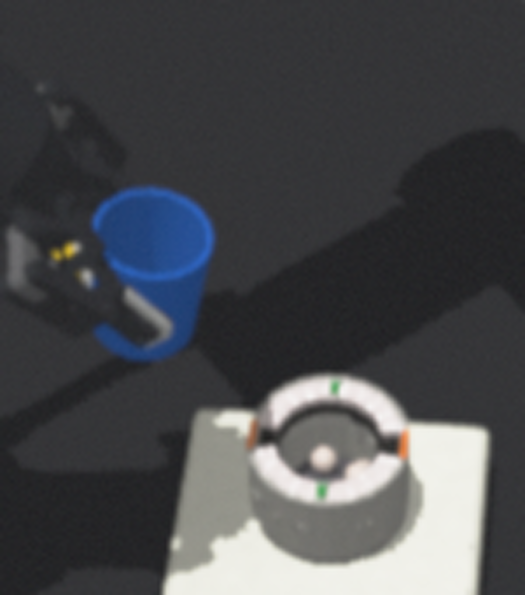

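The cup at top crop (430,215) is empty. I count the balls in the pot in an enlarged crop.

Run:
```python
from pour import *
im=get_image("top")["color"];cv2.imwrite("pics/t10.png",cv2.resize(im[240:295,335:400],None,fx=10,fy=10,interpolation=cv2.INTER_CUBIC))
```

```text
(no output)
```

View pics/t10.png

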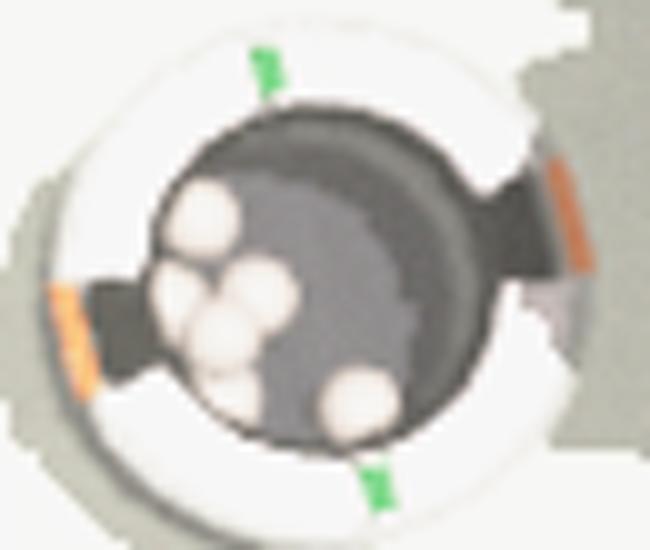

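All six balls are in the pot: crop (205,215), (175,300), (262,292), (222,335), (228,392) and (360,400), one resting on the others. I carry the empty cup back to its free spot.

Run:
```python
from pour import *
for z in(.22,.10,.0370):
    gg=np.array([.533,.262,z]);show(gg+F.apply([0,.0187,0]),F)
```

```text
row [-33.16  24.03   7.09] [0.007 0.003 1.28 ]
row [-26.31  33.89   7.1 ] [0.007 0.003 1.28 ]
row [-22.72  39.06   7.1 ] [0.007 0.003 1.28 ]
```

```bash
python3 -m jog '[255,-3,2,0.7,0,0,0.4, 255,-8,5.7,1.7,0,0,0.8, 255,-13,9.4,2.8,0,0,1.2, 255,-18,13,3.9,0,0,1.28, 255,-23,16.7,4.9,0,0,1.28, 255,-28,20.3,6,0,0,1.28, 255,-31.5,23,6.8,0,0,1.28, 255,-33,24,7.1,0,0,1.28, 255,-30.5,28,7.1,0,0,1.28, 255,-28,31.5,7.1,0,0,1.28, 255,-26.3,33.9,7.1,0,0,1.28, 255,-26.3,33.9,7.1,0,0,1.28]'
python3 - <<'E'
from pour import *
gg=np.array([.533,.262,.0370]);show(gg+F.apply([0,.0187,0]),F)
im=get_image("top")["color"];cv2.imwrite("pics/t11.png",cv2.resize(im[230:350,90:290],None,fx=3.3,fy=3.3,interpolation=cv2.INTER_CUBIC))
im=get_image("scene")["color"];cv2.imwrite("pics/s11.png",cv2.resize(im[150:320,340:540],None,fx=3.5,fy=3.5,interpolation=cv2.INTER_CUBIC))
E
```

```text
clock: 12.8
position: [0.5281, 0.2734, 0.086]
ee_rot: [0.69, -0.38, 0.597, -0.152]
contact_force: [-0.9, 0.1, -0.2]
width: 0.0562
row [4.35 4.45 0.08] [ 0.016 -0.011 -0.005]
```

View pics/s11.png

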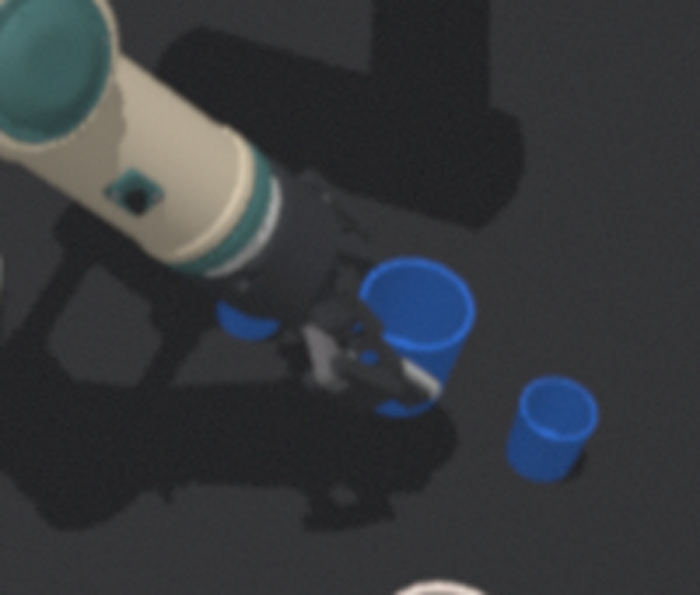

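View pics/t11.png

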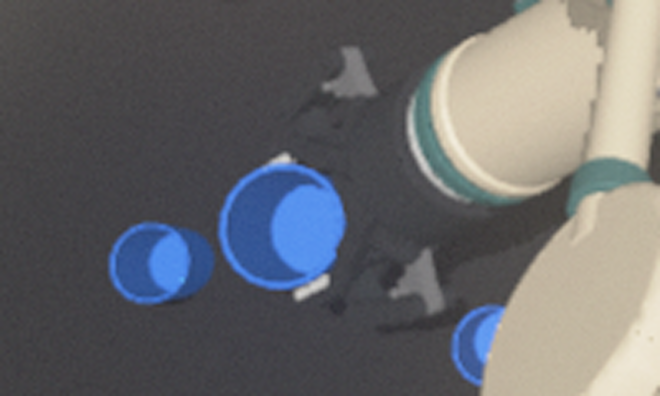

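The cup is upright and empty, above its old place. I lower it, open, and check.

```bash
python3 -m jog '[255,2,2,0,0,0,0, 255,3.4,3.4,0,0,0,0, 255,4.1,4.1,0,0,0,0, 255,4.4,4.4,0,0,0,0, 255,4.4,4.4,0,0,0,0, 0,4.4,4.4,0,0,0,0, 0,4.4,4.4,0,0,0,0, 0,4.4,4.4,0,0,0,0, 0,4.4,4.4,0,0,0,0, 0,4.4,4.4,0,0,0,0]'
python3 - <<'E'
from pour import *
im=get_image("scene")["color"];cv2.imwrite("pics/s12.png",cv2.resize(im[150:320,340:540],None,fx=3.5,fy=3.5,interpolation=cv2.INTER_CUBIC))
E
```

```text
clock: 14.15
position: [0.5293, 0.2738, 0.025]
ee_rot: [0.691, -0.38, 0.596, -0.153]
contact_force: [-0.2, -0.4, 0.3]
width: 0.0856
```

View pics/s12.png

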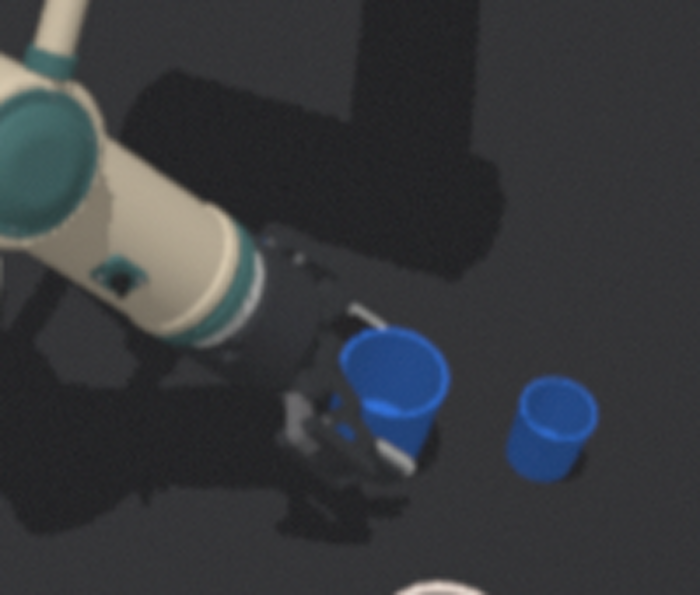

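The cup stands free. I back off, and work out the cap pose from the first, unobstructed pictures.

```bash
python3 -m jog '[0,0,-2,0,0,0,0, 0,0,-5,0,0,0,0, 0,0,-8.5,0,0,0,0, 0,0,-12,0,0,0,0, 0,0,-15,0,0,0,0, 0,0,-15,0,0,0,0]'
python3 - <<'E'
from pour import *
t=get_image("top");s=get_image("scene")
cv2.imwrite("pics/t13.png",t["color"])
T=dict(t,color=cv2.imread("pics/top0.png"));S=dict(s,color=cv2.imread("pics/scene0.png"))
q=lambda x,y:((x+.5)/6-.5+440,(y+.5)/6-.5+300)
P=[onz(T,*q(*c),.05) for c in((297,178),(408,310),(372,342),(262,205))]
P=np.array(P);print("bar corners",P.round(4).tolist(),"c",P.mean(0).round(4))
e=P[1]-P[0]+P[2]-P[3];print("len",np.linalg.norm(P[1]-P[0]),np.linalg.norm(P[2]-P[1]),"ang",np.degrees(np.arctan2(e[1],e[0])))
# white disc top: bright low-sat
hs=cv2.cvtColor(T["color"],cv2.COLOR_BGR2HSV)[310:370,455:525]
m=cv2.inRange(hs,(0,0,100),(180,60,255));pts=cv2.findNonZero(m).reshape(-1,2)+[455,310]
hull=cv2.convexHull(pts.astype(np.int32));el=cv2.fitEllipse(hull);print("disc",el,onz(T,*el[0],.016).round(4))
c=cv2.resize(S["color"][150:205,190:250],None,fx=10,fy=10,interpolation=cv2.INTER_CUBIC);cv2.imwrite("pics/sc.png",c)
E
```

```text
clock: 14.95
position: [0.5677, 0.172, 0.1328]
ee_rot: [0.692, -0.379, 0.595, -0.155]
contact_force: [-0.2, -0.6, 0.1]
width: 0.0853
bar corners [[0.4799, -0.2785, 0.05], [0.4413, -0.3095, 0.05], [0.4321, -0.2983, 0.05], [0.472, -0.2677, 0.05]] c [ 0.4563 -0.2885  0.05  ]
len 0.049483528869108756 0.014528540604641342 ang -141.87614658198896
disc ((488.0147399902344, 341.2974853515625), (31.375471115112305, 32.649017333984375), 120.71544647216797) [ 0.4564 -0.2877  0.016 ]
```

View pics/sc.png

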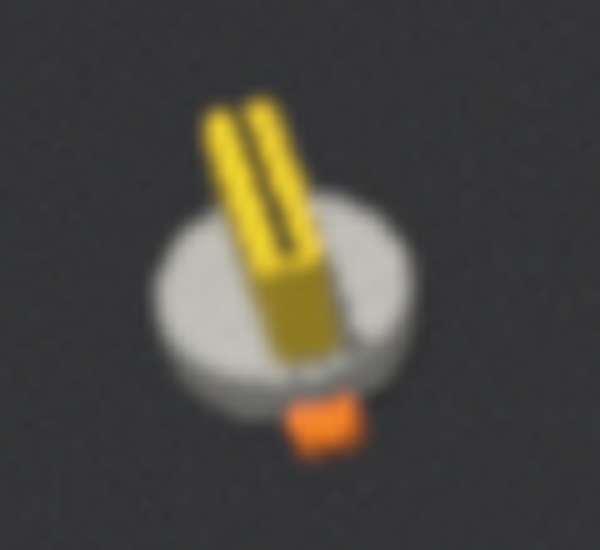

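View pics/t13.png

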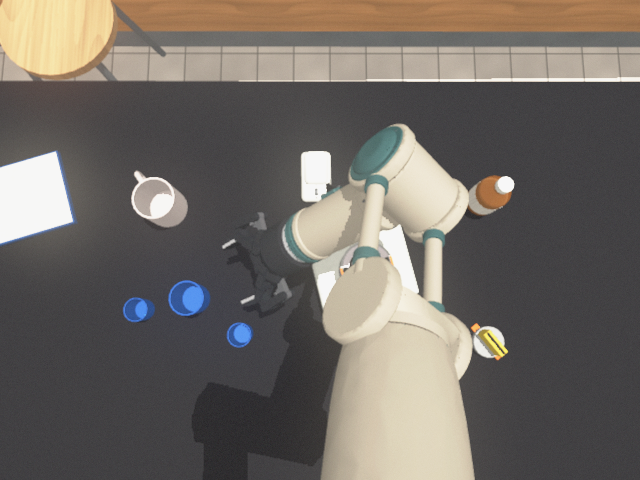

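The cap centre is (0.456,-0.288), with the bar at 38° (disc, bar and lugs agree). Planned jaw angles are -52° to grasp, +14° at the notches and -76° locked, all within the last joint's range.

```bash
cat > cap.py <<'E'
from h import *
def dn(deg): return frame([0,0,-1],[np.cos(np.radians(deg)),np.sin(np.radians(deg)),0])
M=np.array([.5855,-.055])
E
python3 - <<'E'
from cap import *
S=get_image("scene")
a=onz(S,213.6,160.2,.05);b=onz(S,218.8,176.4,.05);print(a.round(4),b.round(4),((a+b)/2).round(4),np.degrees(np.arctan2(*(b-a)[1::-1])))
show([.52,0,.30],dn(-10)); show([.456,-.288,.2],dn(-52))
E
```

```text
[ 0.4327 -0.3022  0.05  ] [ 0.4739 -0.2712  0.05  ] [ 0.4533 -0.2867  0.05  ] 36.915544311769125
row [ -1.51 -22.47 -10.17] [ 1.479  3.551 -5.501]
row [ 23.14 -33.01 -26.03] [ 3.534  8.505 -4.856]
```

```bash
python3 -m jog '[0,-0.5,-7.5,-3.4,0.5,1.2,-1.8, 0,-1,-15,-6.8,1,2.4,-3.6, 0,-1.5,-22.5,-10.2,1.5,3.5,-5.5, 0,-1.5,-22.5,-10.2,1.5,3.5,-5.5, 0,7,-26,-15.5,2.1,5.2,-5.3, 0,15,-29.5,-21,2.8,6.8,-5.1, 0,23.1,-33,-26,3.53,8.5,-4.86, 0,23.1,-33,-26,3.53,8.5,-4.86, 0,23.1,-33,-26,3.53,8.5,-4.86, 0,23.1,-33,-26,3.53,8.5,-4.86, 0,23.1,-33,-26,3.53,8.5,-4.86, 0,23.1,-33,-26,3.53,8.5,-4.86]' 100
python3 - <<'E'
from cap import *
p,R,s=cur();print(s["qpos"].round(3))
for z in (.08,.022): show([.455,-.2876,z],dn(-52.4))
E
```

```text
clock: 16.6
position: [0.4573, -0.2862, 0.2007]
ee_rot: [-0.232, 0.231, -0.668, 0.668]
contact_force: [-0.3, 0.8, 0.0]
width: 0.0856
[-6.890e-01  2.410e-01  1.632e+00  1.000e-03  1.267e+00  2.150e-01]
row [ 0.28 12.07 -0.04] [-0.005  0.071 -0.008]
row [ 0.29 17.87 -0.04] [-0.005  0.071 -0.008]
```

```bash
python3 -m jog '[0,0.3,6,0,0,0.07,0, 0,0.3,12,0,0,0.07,0, 0,0.3,12,0,0,0.07,0]'
python3 - <<'E'
from cap import *
show([.455,-.2876,.022],dn(-52.4))
im=get_image("top")["color"];cv2.imwrite("pics/t14.png",cv2.resize(im[290:390,420:540],None,fx=5,fy=5,interpolation=cv2.INTER_CUBIC))
im=get_image("scene")["color"];cv2.imwrite("pics/s14.png",cv2.resize(im[120:220,160:280],None,fx=5,fy=5,interpolation=cv2.INTER_CUBIC))
E
```

```text
clock: 16.98
position: [0.4521, -0.2859, 0.0773]
ee_rot: [0.226, -0.229, 0.672, -0.667]
contact_force: [0.1, -0.4, 1.0]
width: 0.0851
row [-0.14  5.53  0.36] [ 0.063 -0.001  0.01 ]
```

View pics/t14.png

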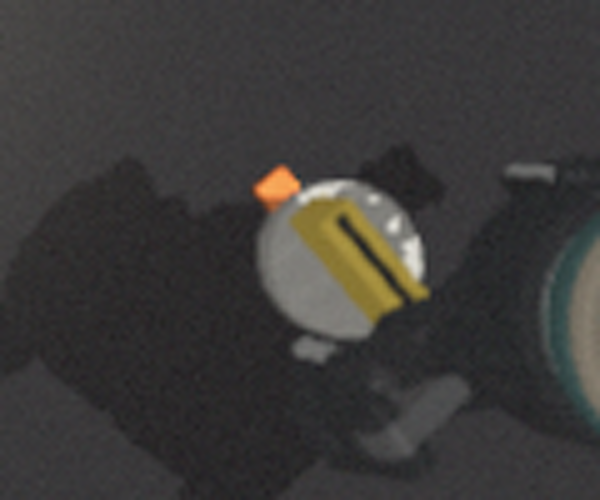

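View pics/s14.png

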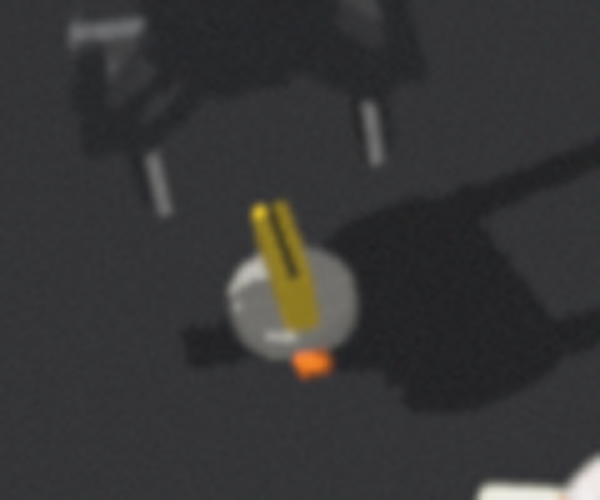

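The pads straddle the bar with even gaps and run parallel to it. I go down and close.

```bash
python3 -m jog '[0,0,2.5,0,0,0,0, 0,0,4.8,0,0,0,0, 0,0,5.7,0,0,0,0, 0,0,5.7,0,0,0,0, 255,0,5.7,0,0,0,0, 255,0,5.7,0,0,0,0, 255,0,5.7,0,0,0,0, 255,0,5.7,0,0,0,0, 255,0,5.7,0,0,0,0, 255,0,5.7,0,0,0,0, 255,0,5.7,0,0,0,0, 255,0,5.7,0,0,0,0]' 100
python3 - <<'E'
from cap import *
im=get_image("top")["color"];cv2.imwrite("pics/t15.png",cv2.resize(im[290:390,420:540],None,fx=5,fy=5,interpolation=cv2.INTER_CUBIC))
im=get_image("scene")["color"];cv2.imwrite("pics/s15.png",cv2.resize(im[120:220,160:280],None,fx=5,fy=5,interpolation=cv2.INTER_CUBIC))
E
```

```text
clock: 18.58
position: [0.4548, -0.2898, 0.0239]
ee_rot: [-0.228, 0.227, -0.669, 0.67]
contact_force: [-0.2, 0.6, 6.7]
width: 0.0147
```

View pics/s15.png

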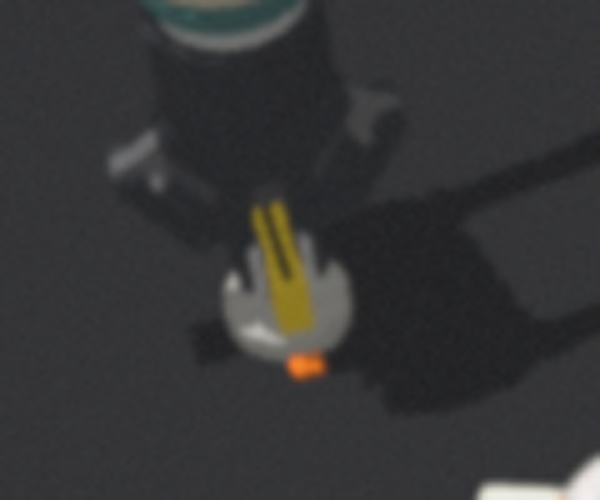

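View pics/t15.png

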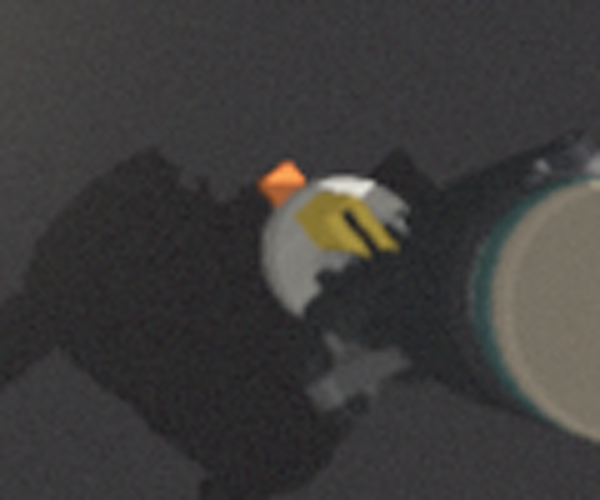

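The bar is gripped (opening 14.7 mm). I lift it and bring it over the pot in the notch orientation.

Run:
```python
from cap import *
p,R,s=cur()
b=np.array([-np.sin(np.radians(13.9)),np.cos(np.radians(13.9))])
for xyz,a in(((p[0],p[1],.21),-52.4),((.5855,-.055,.21),13.9),((.5855,-.055,.165),13.9)): show(xyz,dn(a))
```

```text
row [-1.00e-02 -1.86e+01  3.00e-02] [-0.01  -0.015 -0.005]
row [-24.67 -18.6  -10.65] [-1.200e-02 -8.303e+00  2.000e-03]
row [-24.67 -14.1  -10.66] [-1.200e-02 -8.303e+00  2.000e-03]
```

```bash
python3 -m jog '[255,0,-4,0,0,0,0, 255,0,-9,0,0,0,0, 255,0,-14,0,0,0,0, 255,0,-18.6,0,0,-0.5,0, 255,-4,-18.6,-1.7,0,-1.6,0, 255,-8.5,-18.6,-3.7,0,-2.9,0, 255,-13,-18.6,-5.6,0,-4.2,0, 255,-17.5,-18.6,-7.6,0,-5.5,0, 255,-22,-18.6,-9.5,0,-6.8,0, 255,-24.2,-18.6,-10.5,0,-7.8,0, 255,-24.7,-18.6,-10.7,0,-8.3,0, 255,-24.7,-18.6,-10.7,0,-8.3,0]'
python3 -m jog '[255,0,2,0,0,0,0, 255,0,4.5,0,0,0,0, 255,0,4.5,0,0,0,0, 255,0,4.5,0,0,0,0]'
python3 - <<'E'
from cap import *
p,R,s=cur();print(s["qpos"].round(3),np.degrees(np.arctan2(*R.as_matrix()[1::-1,2])).round(2),R.as_matrix()[:,1].round(4))
im=get_image("top")["color"];cv2.imwrite("pics/t16.png",cv2.resize(im[220:320,310:430],None,fx=6,fy=6,interpolation=cv2.INTER_CUBIC))
im=get_image("scene")["color"];cv2.imwrite("pics/s16.png",cv2.resize(im[170:270,240:360],None,fx=6,fy=6,interpolation=cv2.INTER_CUBIC))
E
```

```text
clock: 20.18
position: [0.5852, -0.0537, 0.2086]
ee_rot: [-0.557, 0.557, -0.436, 0.436]
contact_force: [0.7, -0.1, -0.8]
width: 0.0144
clock: 20.68
position: [0.5857, -0.0549, 0.1651]
ee_rot: [0.557, -0.556, 0.436, -0.437]
contact_force: [0.2, -0.0, -2.1]
width: 0.0144
[-0.212  0.338  1.583 -0.     1.218 -0.453] 13.81 [ 1.9e-03 -8.0e-04 -1.0e+00]
```

View pics/t16.png

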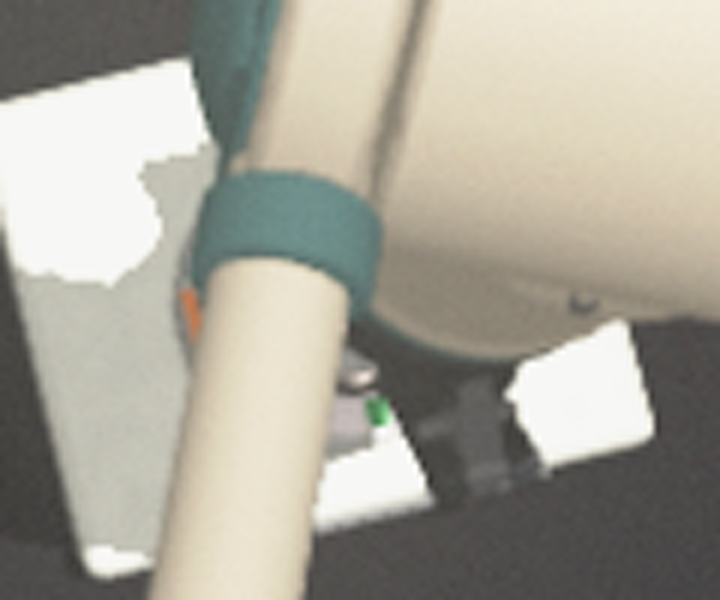

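View pics/s16.png

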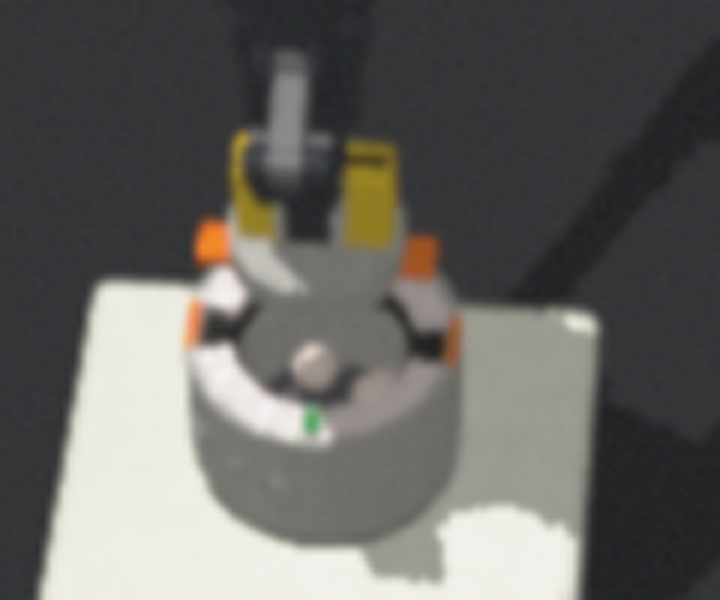

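In the scene view the lugs are at crop (213,242) and (420,257), above the orange marks at (194,322) and (453,340). I compare the two centres in this same camera.

Run:
```python
from cap import *
S=get_image("scene")
hs=cv2.cvtColor(S["color"],cv2.COLOR_BGR2HSV)[170:270,240:360]
m=cv2.inRange(hs,(3,110,90),(18,255,255));n,l,st,ce=cv2.connectedComponentsWithStats(m)
L=[];
for i in range(1,n):
    if st[i,4]>5: c=ce[i]+[240,170];L.append(c);print(st[i],c.round(2),"z.144",onz(S,*c,.1445).round(4),"z.1",onz(S,*c,.1).round(4))
```

```text
[32 36  6  9 44] [274.61 209.93] z.144 [ 0.5927 -0.0886  0.1445] z.1 [ 0.56   -0.1035  0.1   ]
[67 39  6  8 39] [309.51 212.23] z.144 [ 0.5763 -0.0228  0.1445] z.1 [ 0.5427 -0.0345  0.1   ]
[31 51  3  6 12] [272.   223.67] z.144 [ 0.6257 -0.0814  0.1445] z.1 [ 0.5945 -0.0959  0.1   ]
[74 54  3  7 13] [314.85 226.77] z.144 [ 0.6064 -0.0017  0.1445] z.1 [ 0.5743 -0.0124  0.1   ]
```

The lug centre is within 1.5 mm of the mouth axis and the angle is right (14.0°). I shift 1 mm and go down in stages, watching the force.

```bash
python3 -m jog '[255,-0.1,1.5,0,0,0,0, 255,-0.1,3,0,0,0,0, 255,-0.1,3.6,0,0,0,0, 255,-0.1,3.9,0,0,0,0, 255,-0.1,3.9,0,0,0,0]'
python3 -m jog '[255,0,0.2,0,0,0,0, 255,0,0.4,0,0,0,0, 255,0,0.6,0,0,0,0, 255,0,0.6,0,0,0,0]'
python3 - <<'E'
from cap import *
im=get_image("scene")["color"];cv2.imwrite("pics/s17.png",cv2.resize(im[170:270,240:360],None,fx=6,fy=6,interpolation=cv2.INTER_CUBIC))
E
```

```text
clock: 21.45
position: [0.5853, -0.0535, 0.1254]
ee_rot: [0.557, -0.557, 0.436, -0.436]
contact_force: [-0.1, -0.4, -0.9]
width: 0.0144
clock: 21.95
position: [0.5851, -0.0534, 0.1193]
ee_rot: [0.557, -0.557, 0.436, -0.436]
contact_force: [-0.9, -0.3, -0.9]
width: 0.0143
```

View pics/s17.png

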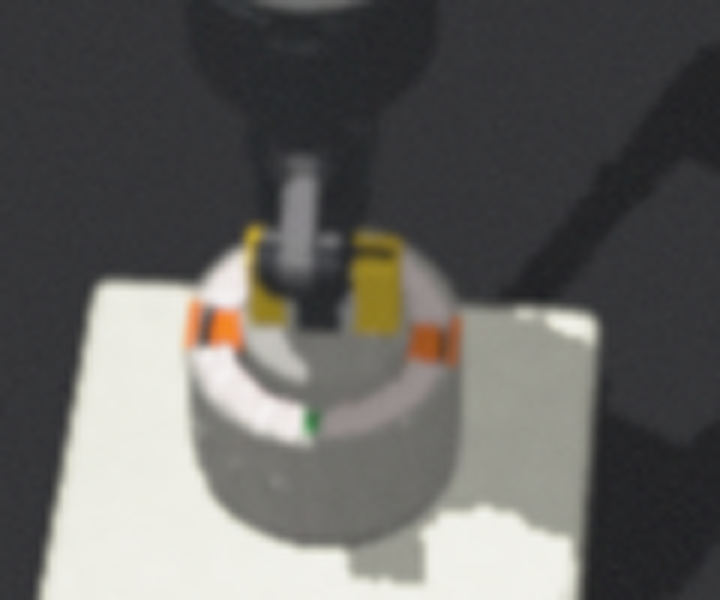

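The lugs are in both notches, at crop (222,328) and (432,343), with no contact force. I push down against the seal.

```bash
python3 -m jog '[255,0,0.25,0,0,0,0, 255,0,0.5,0,0,0,0, 255,0,0.75,0,0,0,0, 255,0,1.0,0,0,0,0, 255,0,1.0,0,0,0,0]' 120
python3 -m jog '[255,0,0.05,0,0,0,0, 255,0,0.1,0,0,0,0, 255,0,0.1,0,0,0,0]' 120
python3 - <<'E'
from cap import *
s=get_state();print(s["contact_force"].round(2),s["moment"].round(3),s["position"].round(4))
im=get_image("scene")["color"];cv2.imwrite("pics/s18.png",cv2.resize(im[170:270,240:360],None,fx=6,fy=6,interpolation=cv2.INTER_CUBIC))
E
```

```text
clock: 22.62
position: [0.5851, -0.0535, 0.1099]
ee_rot: [0.557, -0.557, 0.435, -0.436]
contact_force: [-2.8, -0.9, 5.9]
width: 0.0139
clock: 23.0
position: [0.5852, -0.0535, 0.1092]
ee_rot: [0.557, -0.557, 0.435, -0.436]
contact_force: [-3.8, -1.1, 6.5]
width: 0.0136
[-3.79 -1.07  6.51] [-0.014  0.56   0.015] [ 0.5852 -0.0535  0.1092]
```

View pics/s18.png

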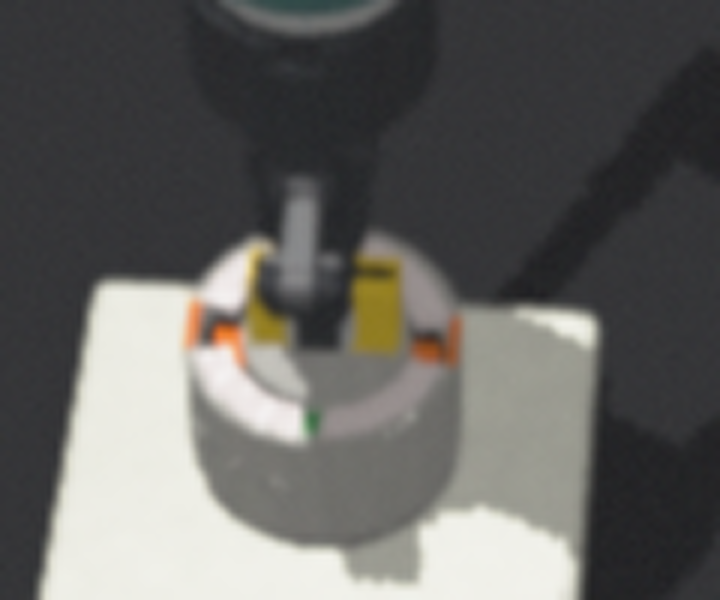

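The seal is pressed (about 7 N). The -3.8 N along x says the plug rubs on one side, so I ease 0.8 mm that way and press 1.5 mm more before turning.

```bash
python3 -m jog '[255,0,0.05,-0.05,0,0,0, 255,0,0.12,-0.1,0,0,0, 255,0,0.15,-0.1,0,0,0, 255,0,0.15,-0.1,0,0,0]' 120
python3 - <<'E'
from cap import *
s=get_state();print(s["contact_force"].round(2),s["moment"].round(3),s["position"].round(4))
E
```

```text
clock: 23.55
position: [0.5851, -0.0536, 0.1081]
ee_rot: [0.557, -0.556, 0.435, -0.437]
contact_force: [-1.6, 0.1, 6.9]
width: 0.0138
[-1.6   0.05  6.88] [0.116 0.382 0.06 ] [ 0.5851 -0.0536  0.1081]
```

```bash
python3 -m jog '[255,0,0.07,-0.03,0,0,0, 255,0,0.07,-0.03,0,0.5,0, 255,0,0.07,-0.03,0,1.2,0, 255,0,0.07,-0.03,0,2,0, 255,0,0.07,-0.03,0,2,0]' 120
python3 - <<'E'
from cap import *
p,R,s=cur();print(s["contact_force"].round(2),s["moment"].round(3),p.round(4),np.degrees(np.arctan2(*R.as_matrix()[1::-1,2])).round(2))
im=get_image("scene")["color"];cv2.imwrite("pics/s19.png",cv2.resize(im[170:270,240:360],None,fx=6,fy=6,interpolation=cv2.INTER_CUBIC))
E
```

```text
clock: 24.18
position: [0.5859, -0.054, 0.1078]
ee_rot: [-0.492, 0.489, -0.508, 0.511]
contact_force: [-0.8, -0.0, 7.1]
width: 0.0139
[-0.8  -0.02  7.1 ] [ 0.02   0.11  -0.152] [ 0.5859 -0.054   0.1078] -2.18
```

View pics/s19.png

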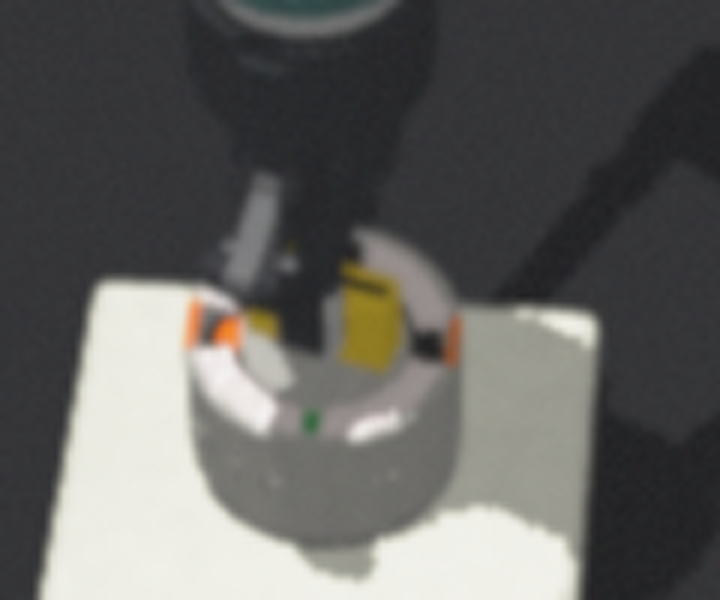

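The cap turns freely so far (moment 0.15 Nm), and the right lug has gone under the flange. I continue.

```bash
python3 -m jog '[255,0,0,0,0,0.8,0, 255,0,0,0,0,1.6,0, 255,0,0,0,0,2.4,0, 255,0,0,0,0,3.2,0, 255,0,0,0,0,4,0, 255,0,0,0,0,4,0]' 120
python3 - <<'E'
from cap import *
p,R,s=cur();print(s["contact_force"].round(2),s["moment"].round(3),p.round(4),np.degrees(np.arctan2(*R.as_matrix()[1::-1,2])).round(2))
im=get_image("scene")["color"];cv2.imwrite("pics/s20.png",cv2.resize(im[170:270,240:360],None,fx=6,fy=6,interpolation=cv2.INTER_CUBIC))
E
```

```text
clock: 24.98
position: [0.5862, -0.0541, 0.1079]
ee_rot: [-0.333, 0.329, -0.623, 0.626]
contact_force: [0.2, -0.7, 7.4]
width: 0.014
[ 0.21 -0.75  7.39] [-0.058  0.126 -0.148] [ 0.5862 -0.0541  0.1079] -34.18
```

View pics/s20.png

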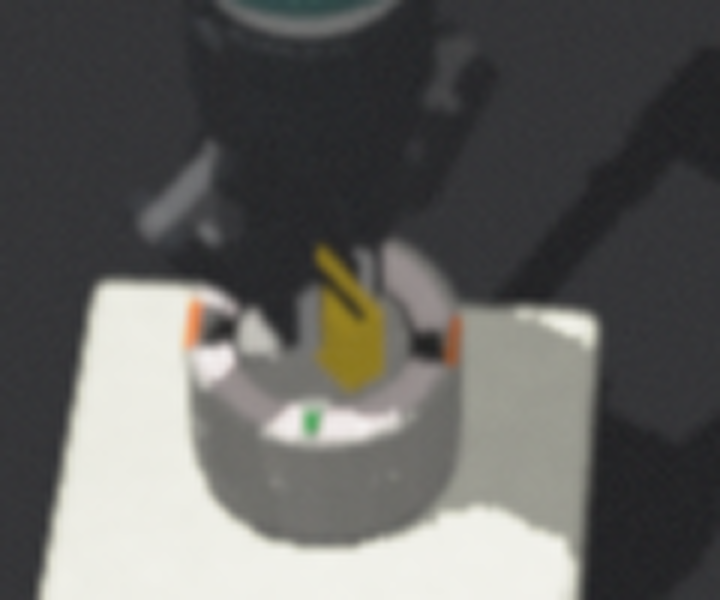

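Both lugs are under the flange and the bar has turned with the jaws. From -34.2°, 41.9° (5.2 units) remain.

```bash
python3 -m jog '[255,0,0,0,0,0.8,0, 255,0,0,0,0,1.6,0, 255,0,0,0,0,2.4,0, 255,0,0,0,0,3.2,0, 255,0,0,0,0,4,0, 255,0,0,0,0,4.6,0, 255,0,0,0,0,5.0,0, 255,0,0,0,0,5.2,0, 255,0,0,0,0,5.2,0, 255,0,0,0,0,5.2,0]' 120
python3 - <<'E'
from cap import *
p,R,s=cur();print(s["contact_force"].round(2),s["moment"].round(3),p.round(4),np.degrees(np.arctan2(*R.as_matrix()[1::-1,2])).round(2))
im=get_image("scene")["color"];cv2.imwrite("pics/s21.png",cv2.resize(im[170:270,240:360],None,fx=6,fy=6,interpolation=cv2.INTER_CUBIC))
im=get_image("top")["color"];cv2.imwrite("pics/t21.png",im)
E
```

```text
clock: 26.28
position: [0.5861, -0.0541, 0.1078]
ee_rot: [-0.09, 0.086, -0.701, 0.702]
contact_force: [0.4, -0.5, 7.0]
width: 0.0141
[ 0.37 -0.53  7.01] [-0.083  0.15   0.024] [ 0.5861 -0.0541  0.1078] -75.72
```

View pics/s21.png

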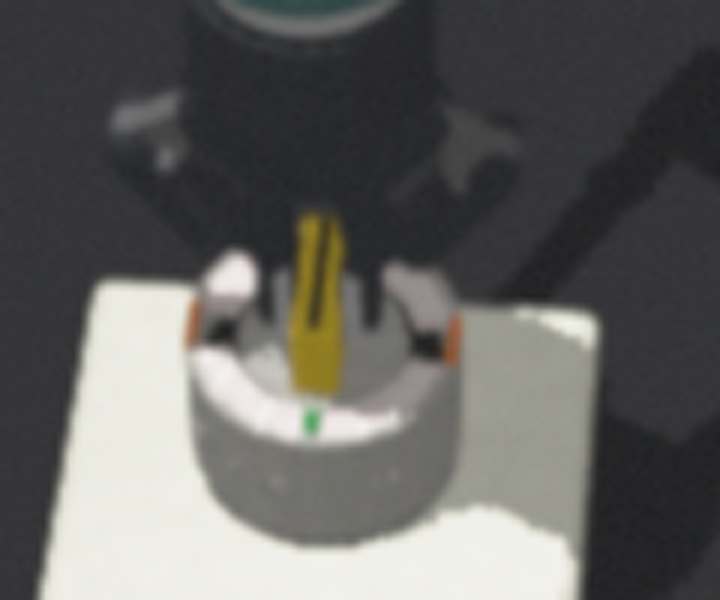

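View pics/t21.png

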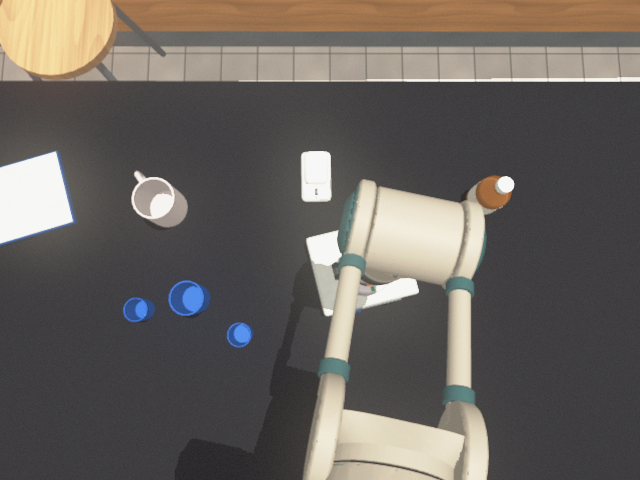

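The bar at scene crop (318,310) points at the green mark (312,422), and both notches are empty. The jaw angle is -75.7° (target -76.1°), with the seal pushing back at about 7 N. In the top view the cup at (187,298) stands upright, and the mug, bottle and mouse are where they were. I hold briefly and hand in.

```bash
python3 -m jog '[255,0,0,0,0,0,0, 255,0,0,0,0,0,0, 255,0,0,0,0,0,0]' 120
python3 -c "
from rig import sign_off
print(sign_off())"
```

```text
clock: 26.75
position: [0.5861, -0.0541, 0.1078]
ee_rot: [-0.09, 0.086, -0.701, 0.702]
contact_force: [-0.3, -0.9, 7.6]
width: 0.0142
the job is handed in; nothing more can be done
None
```

The job is handed in at 26.8 s of the 64 s: the balls are in the pot, the cup is back on the bench, and the cap is locked and still gripped. No verdict was reported, so what follows rests on my own checks.

- **Balls and cup:** I poured from the largest blue cup and counted all six balls in the pot in an enlarged top view. The cup was empty, and I set it back upright at its old place and let go. At the end the top view showed it still standing there.
- **Cap:** both lugs went through the notches without force. I pressed the cap down about 14 to 16 mm below the flange top and turned it a quarter turn clockwise.
- **Final cap state:** the jaw was at -75.7° against the -76.1° aimed for, and the bar points at the green mark. The seal pushed back with about 7 to 8 N, and the fingers were still closed on the bar (14.2 mm opening).
- **Bystanders:** in the last top view the mug, bottle and mouse looked unmoved.

Two things did not go exactly as expected:
- **Pour:** joint 4 reached its range limit near 102° of tip, so the gripper rose about 4 cm above its commanded height. The balls still all went in.
- **Cap depth:** the tool height gives about 16 mm and the spring force about 14 mm. Both are inside the allowed range.

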